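# Make up two breaker orders

### The job

Make up two orders from the loose stock on the bench: the three-pole breaker and the ring current transformer go into the two-cell carton, and the two-pole breaker, the one-pole breaker and the neutral bar go into the three-cell carton. Give each item a cell of its own (any cell of the right carton), set down rather than dropped, sitting upright and flat on the carton floor the same way up as it stands now. Leave the four-pole breaker and the contactor where they are.

Things in the scene. Friction and masses are not known exactly. Their poses are not given: they have to be found in the camera images.
- breaker3_center (a point): Black modular breaker, three poles and toggles, on its flat back, toggles up, 360 g. Length (x) 84 mm, width (y) 54 mm. Full length to 46 mm height, then a raised middle 45 mm long to 62 mm, then grey toggles to 70 mm. This point: on the middle axis, 34 mm above the underside; z up. Grip across the width (y).
- breaker2_center (a point): Black modular breaker, two poles and toggles, on its flat back, toggles up, 240 g. Length (x) 84 mm, width (y) 36 mm. Full length to 46 mm height, then a raised middle 45 mm long to 62 mm, then grey toggles to 70 mm. This point: on the middle axis, 34 mm above the underside; z up. Grip across the width (y).
- breaker1_center (a point): Black modular breaker, one pole and toggle, on its flat back, toggle up, 120 g. Length (x) 84 mm, width (y) 18 mm. Full length to 46 mm height, then a raised middle 45 mm long to 62 mm, then grey toggle to 70 mm. This point: on the middle axis, 34 mm above the underside; z up. Grip across the width (y).
- ct_center (a point): Ring current transformer lying flat: grey ring, outside diameter 52 mm, hole 24 mm, height 40 mm; a black terminal block with two brass screws (26 mm wide, 28 mm high) reaches 39 mm from the ring's axis in +x. 160 g. This point: on the ring's axis, 20 mm above the underside; z up. Grip the ring across its y.
- bar_center (a point): Neutral bar: brass, 90 mm long (x), 12 mm wide (y), seven steel screws on top, on two black feet (28 mm wide) 33 mm either side of the middle. Brass from 24 to 36 mm above the underside, screw heads (8 mm across) to 40 mm. 120 g. This point: on the middle axis, 20 mm above the underside; z up. Grip the brass across y near the middle.
- carton2: Open cardboard carton, fixed, one partition: two equal cells in a row along x. Outside 192 (x) by 120 (y) mm; walls and partitions 28 high, 4 thick; floor 4 mm thick. Origin: centre of underside, z up. Cells 90 (x) by 112 (y) mm inside, centres at x = -47 and +47 mm, y = 0. Breakers and bar fit only with their length along the carton's y.
- carton3: Open cardboard carton, fixed, two partitions: three equal cells in a row along x. Outside 232 (x) by 120 (y) mm; walls and partitions 28 high, 4 thick; floor 4 mm thick. Origin: centre of underside, z up. Cells 72 (x) by 112 (y) mm inside, centres at x = -76, 0 and +76 mm, y = 0. Breakers and bar fit only with their length along the carton's y.
- breaker4_center (a point): Black modular breaker, four poles and toggles, on its flat back, toggles up, 480 g. Length (x) 84 mm, width (y) 72 mm. Full length to 46 mm height, then a raised middle 45 mm long to 62 mm, then grey toggles to 70 mm. This point: on the middle axis, 34 mm above the underside; z up. In neither order: stays put.
- contactor_center (a point): Contactor, other stock that stays where it is: white block with grey top, 76 mm long in x, 46 mm wide in y, 76 mm high. This point is on its middle axis, 38 mm above the underside.

How it is judged:
At the end, for the whole second after the job is handed in: Each item in a cell of its own in its right carton (centre within 40 mm, three-cell carton 33 mm, of the cell's centre along the row; 35 mm across), on the carton floor (height within 6 mm), upright within 0.12 rad, at rest, released (y of breaker3_center in the frame of carton2 between -0.035 and 0.035 m and z of breaker3_center in the frame of carton2 between 0.032 and 0.044 m and angle between each of breaker3_center, ct_center, breaker2_center, breaker1_center, bar_center's own z axis and vertical below 0.12 rad and linear speed of each of breaker3, ct, breaker2, breaker1, bar below 0.03 m/s and angular speed of each of breaker3, ct, breaker2, breaker1, bar below 0.2 rad/s and y of ct_center in the frame of carton2 between -0.035 and 0.035 m and z of ct_center in the frame of carton2 between 0.018 and 0.03 m and ((x of breaker3_center in the frame of carton2 between -0.087 and -0.007 m and x of ct_center in the frame of carton2 between 0.007 and 0.087 m) or (x of breaker3_center in the frame of carton2 between 0.007 and 0.087 m and x of ct_center in the frame of carton2 between -0.087 and -0.007 m)) and y of breaker2_center in the frame of carton3 between -0.035 and 0.035 m and z of breaker2_center in the frame of carton3 between 0.032 and 0.044 m and y of breaker1_center in the frame of carton3 between -0.035 and 0.035 m and z of breaker1_center in the frame of carton3 between 0.032 and 0.044 m and y of bar_center in the frame of carton3 between -0.035 and 0.035 m and z of bar_center in the frame of carton3 between 0.018 and 0.03 m and ((x of breaker2_center in the frame of carton3 between -0.109 and -0.043 m and x of breaker1_center in the frame of carton3 between -0.033 and 0.033 m and x of bar_center in the frame of carton3 between 0.043 and 0.109 m) or (x of breaker2_center in the frame of carton3 between -0.109 and -0.043 m and x of breaker1_center in the frame of carton3 between 0.043 and 0.109 m and x of bar_center in the frame of carton3 between -0.033 and 0.033 m) or (x of breaker2_center in the frame of carton3 between -0.033 and 0.033 m and x of breaker1_center in the frame of carton3 between -0.109 and -0.043 m and x of bar_center in the frame of carton3 between 0.043 and 0.109 m) or (x of breaker2_center in the frame of carton3 between -0.033 and 0.033 m and x of breaker1_center in the frame of carton3 between 0.043 and 0.109 m and x of bar_center in the frame of carton3 between -0.109 and -0.043 m) or (x of breaker2_center in the frame of carton3 between 0.043 and 0.109 m and x of breaker1_center in the frame of carton3 between -0.109 and -0.043 m and x of bar_center in the frame of carton3 between -0.033 and 0.033 m) or (x of breaker2_center in the frame of carton3 between 0.043 and 0.109 m and x of breaker1_center in the frame of carton3 between -0.033 and 0.033 m and x of bar_center in the frame of carton3 between -0.109 and -0.043 m))); the robot touches nothing.
It fails at once if an item of the orders is dropped (falls faster than 0.65 m/s, out of the fingers) ((contact force between breaker3 and the fingers below 0.05 N and linear speed of breaker3 above 0.65 m/s) or (contact force between ct and the fingers below 0.05 N and linear speed of ct above 0.65 m/s) or (contact force between breaker2 and the fingers below 0.05 N and linear speed of breaker2 above 0.65 m/s) or (contact force between breaker1 and the fingers below 0.05 N and linear speed of breaker1 above 0.65 m/s) or (contact force between bar and the fingers below 0.05 N and linear speed of bar above 0.65 m/s)).
It fails at once if the four-pole breaker or the contactor is pushed more than 20 mm from its place (distance of any of breaker4_center, contactor_center from where it was at the start of the episode above 0.02 m).
It also fails if it takes over 134 s, if anything falls off the work surface, if the arm or the gripper's body presses on something with over 40 N, if the wrist force passes 120 N, or if a joint passes its speed limit or range.

### The arm

A 7-joint arm with a two-finger parallel gripper is mounted at the origin on the work surface. World frame = base frame: x ahead of the robot, y to its left, z up, the work surface at z = 0. Lengths are in m, angles in rad, forces in N, time in s.
With the tool pointing down it reaches from about 0.4 to 0.925 m from the base axis. Payload 5.6 kg.
Tool frame: the origin (TCP) lies at the very end of the fingers, on their centre line; the grasp point (between the pads) lies 19 mm behind it; x points along the fingers, z is the direction in which the jaws open and shut, and the axes are right-handed (so a half turn about x gives the same grasp; the last joint's range is limited). The gripper opens to 85 mm and grips with 20 to 120 N. Pads are 22 mm wide; open, the fingers measure 114 mm over their backs; the gripper's body (76 mm by 85 mm) begins 54 mm behind the grasp point. The pads swing forward as they close: fully open they stand 13 mm farther back than shut.
Start: joints at [1.067, 0.468, -0.012, 1.603, 0.006, 1.071, -0.056], TCP at [0.289, -0.582, 0.231] pointing down, gripper open.
Joint ranges: [-2.53, 2.53], [-0.31, 2.02], [-1.57, 1.55], [0.28, 2.44], [-1.29, 4.43], [0.15, 1.84], [-2.92, 2.92]. Speed limits (rad/s): [2.57, 2.57, 3.14, 3.14, 3.14, 3.14, 3.14].

### API

Orientations are given as a 3x3 rotation matrix whose columns are the frame's x, y, z axes.
In Python, from rig import r gives the robot as it stands.
- The arm moves only by the tool carry_out, never from a script. Its argument "moves" is a list of rows, each an object of numbers: "x", "y", "z": the shift along the tool's x, y, z in cm; "spin": the turn about the tool's x in degrees; "jaw": the closure, from 0 (fully open) to 1 (shut). In form: [{"x": .., "y": .., "z": .., "spin": .., "jaw": ..}, ...]. A call has 1 to 8 rows; each row is the pose to reach, as a shift and turn from the pose measured when the call began, along the tool's axes at that moment; what a row does not reach only later rows make up. A row lasts 1/12 s, in which the tool goes at most 41.7 mm and 7.16 degrees, less where a joint would pass 70% of its speed; a pose out of reach is approached as far as the arm can. A call with a gripper value outside its range is refused whole. The fingers move at their own pace and stop on an object; the grip force is fixed at half the most. Time passes only in rows, so rows that repeat a pose let the fingers close. It gives the time, the measured TCP pose, the force and the opening at its end, in the units of the state.
- r.read_state(): the state, without advancing time (a new reading comes with each control period).
- r.read_camera(name): name is "scene" or "top" or "wrist"; returns a dict with "pixels" (400x640x3 uint8, blue, green, red), "depth" (400x640 float32, m along the optical axis (not along the pixel's ray), 0 where there is no reading), "fov_y" (degrees; the focal length in pixels is half the picture's height over the tangent of half this angle, whatever the lens; pixels are square), "cx", "cy" (the principal point, pixels), "extrinsics" (4x4, takes a point from camera to world coordinates). Camera axes: x right, y down, z forward; pixel columns grow to the right and rows downward; lengths in m; the calibration is good to about 2 mm. A picture is of the moment at which its call begins.
- r.hand_in(): hands the job in, once; it reports no verdict.
The state is a dict: "clock": time; "qpos": joint angles; "joint_velocities": joint speeds; "joint_efforts": joint torques, N m; "eef_pos": TCP position; "orientation": TCP orientation; "ft_force": force on the tool from outside, world axes, zero at the start; "torque": the same for the moment, N m; "gripper_width": finger opening in m.
Only numpy, scipy, OpenCV 4.12 (cv2) and the standard library are available. Lean on these libraries where they do the work, as an engineer would, in place of code of your own. Each camera call takes 0.05 s, during which the arm holds its last target.

## Working session

There is one attempt and no reset: what is moved stays moved. The work goes in short steps, Python scripts to look and compute and a tool call to move; the robot and the scene stay as the last step left them, time stands still between calls to the robot, and variables do not carry over. Pictures are saved under pics/ and viewed, and the job is handed in when it is done.

Besides the shell and the picture viewer there is one more tool, called as name(argument=value, ...) on one line, values as JSON. carry_out: Moves the arm, as the interface text tells. Its arguments: {"type":"object","properties":{"moves":{"type":"array"}},"required":["moves"]}

```bash
mkdir -p pics; ls
python3 - <<'E'
from rig import r
import cv2,numpy as np
s=r.read_state(); print(s)
for n in ["scene","top","wrist"]:
    c=r.read_camera(n); cv2.imwrite(f"pics/{n}0.png",c["pixels"]); np.savez(f"pics/{n}0.npz",**c)
    print(n,c["fov_y"],c["cx"],c["cy"],c["extrinsics"].round(3).tolist())
E
```

```text
pics
{'clock': 0.0, 'qpos': array([ 1.06700747,  0.46840509, -0.01158999,  1.60365963,  0.00599446,
        1.07137805, -0.05630024]), 'joint_velocities': array([ 0.00096032, -0.00158892, -0.00212824,  0.00166351,  0.00105298,
        0.00051305, -0.0003074 ]), 'joint_efforts': array([ 8.71993834e-04, -5.32381761e+01,  2.17128714e-02, -2.51302940e+01,
        1.14500473e-02,  7.71781808e-03,  1.25760889e-05]), 'eef_pos': array([ 0.28870362, -0.58172764,  0.2303053 ]), 'orientation': array([[-9.18882501e-04,  8.95736692e-01,  4.44584002e-01],
       [ 1.56605519e-03,  4.44584933e-01, -8.95735332e-01],
       [-9.99998352e-01, -1.26832439e-04, -1.81129441e-03]]), 'ft_force': array([1.04424849, 0.50561233, 0.04118685]), 'torque': array([ 0.00750933,  0.05456637, -0.02809112]), 'gripper_width': 0.08508418500389169}
scene 50.7485840823282 316.67495921137464 201.85876500280207 [[-0.849, 0.395, -0.35, 0.953], [0.527, 0.615, -0.587, 0.657], [-0.017, -0.683, -0.731, 0.868], [0.0, 0.0, 0.0, 1.0]]
top 45.12479826820261 316.38229413390957 199.62079562416733 [[-0.017, -1.0, 0.02, 0.527], [-1.0, 0.016, -0.008, 0.015], [0.007, -0.021, -1.0, 1.207], [0.0, 0.0, 0.0, 1.0]]
wrist 58.50287969286741 311.5077896948188 204.96224871283837 [[0.445, -0.862, -0.243, 0.349], [-0.896, -0.428, -0.119, -0.551], [-0.001, 0.271, -0.963, 0.373], [0.0, 0.0, 0.0, 1.0]]
```

View pics/scene0.png

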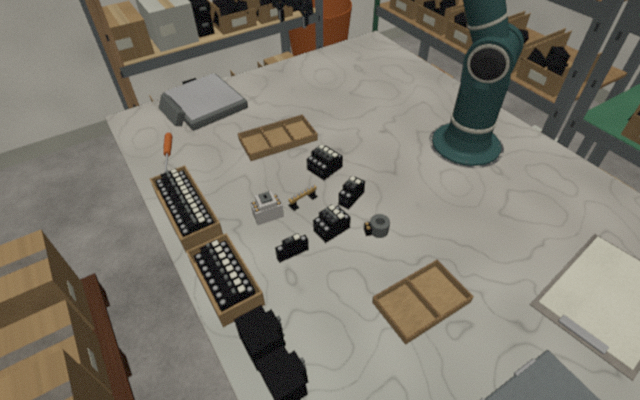

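View pics/top0.png

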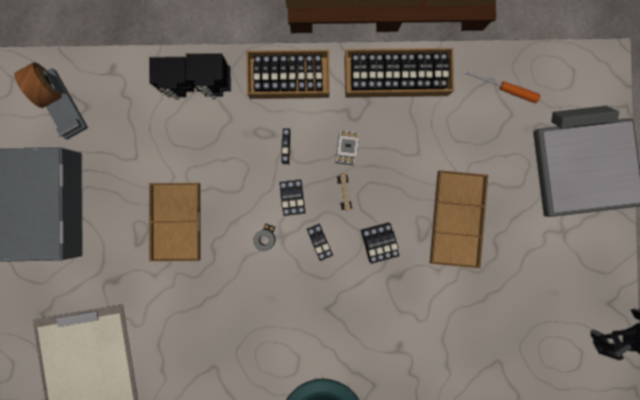

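View pics/wrist0.png

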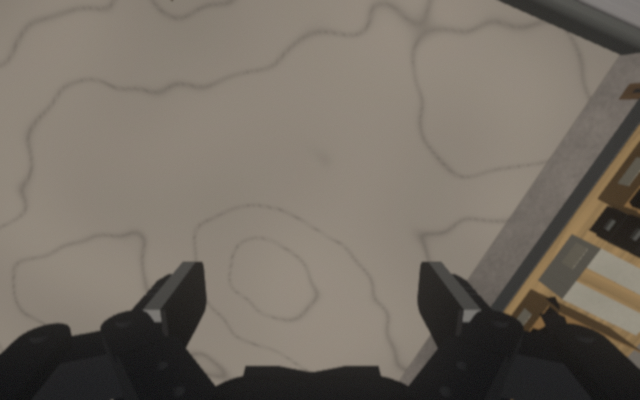

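```bash
cat > h.py <<'E'
import numpy as np,cv2
def world(c):
    d=c["depth"]; H,W=d.shape; f=H/2/np.tan(np.radians(float(c["fov_y"]))/2)
    v,u=np.mgrid[:H,:W]
    P=np.stack([(u-c["cx"])/f*d,(v-c["cy"])/f*d,d,np.ones_like(d)],-1)
    return (P@np.array(c["extrinsics"]).T)[...,:3]
E
python3 - <<'E'
from h import *
c=dict(np.load("pics/top0.npz")); P=world(c)
ok=c["depth"]>0
roi=(P[...,0]>.3)&(P[...,0]<.75)&(abs(P[...,1])<.48)&ok
zt=np.median(P[roi][:,2]); print("table z",zt)
A=np.c_[P[roi][:,:2],np.ones(roi.sum())]; 
m=(roi&(P[...,2]>zt+.012)).astype(np.uint8)
n,l,st,ce=cv2.connectedComponentsWithStats(m)
for i in range(1,n):
    if st[i,4]<40: continue
    p=P[l==i]; h=p[:,2].max()
    (cx,cy),(w,hh),a=cv2.minAreaRect((p[:,:2]*1000).astype(np.float32))
    print(st[i].tolist(),"ctr",round(cx,1),round(cy,1),"size",round(w,1),round(hh,1),"ang",round(a,1),"zmax",round(h*1000,1))
b=c["pixels"][110:280,140:500]; cv2.imwrite("pics/topz.png",cv2.resize(b,(792,374),interpolation=cv2.INTER_CUBIC))
E
```

```text
table z 0.0007403871573263832
[281, 128, 10, 36, 295] ctr 683.6 79.0 size 18.1 83.5 ang 86.7 zmax 72.3
[336, 130, 23, 35, 649] ctr 676.9 -69.8 size 46.1 76.3 ang 81.5 zmax 81.1
[430, 170, 59, 99, 1009] ctr 498.4 -345.3 size 122.8 232.7 ang 83.7 zmax 35.0
[340, 173, 10, 37, 205] ctr 570.1 -63.3 size 88.8 15.5 ang 6.3 zmax 45.1
[279, 179, 27, 37, 793] ctr 557.5 65.1 size 84.3 53.9 ang 5.8 zmax 74.2
[149, 183, 52, 79, 789] ctr 502.7 356.1 size 123.1 190.9 ang 89.8 zmax 34.6
[253, 223, 23, 28, 374] ctr 460.6 130.7 size 50.1 65.2 ang 48.2 zmax 45.7
[307, 223, 27, 38, 528] ctr 448.8 0.5 size 83.8 35.9 ang 21.8 zmax 74.6
[361, 222, 39, 42, 1120] ctr 444.2 -146.5 size 84.8 72.8 ang 13.7 zmax 74.2
```

View pics/topz.png

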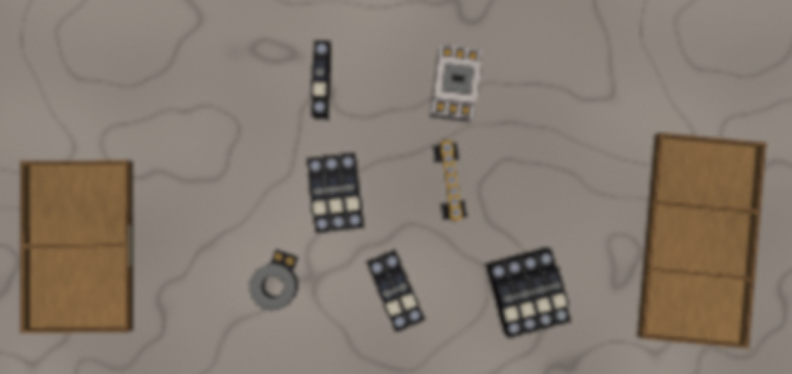

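Run:
```python
from h import *
from scipy.optimize import least_squares
def rect(p):
    (cx,cy),(w,h),a=cv2.minAreaRect((p[:,:2]*1000).astype(np.float32))
    if w<h: w,h,a=h,w,a-90
    a=(a+90)%180-90
    return [round(float(x),1) for x in (cx,cy,w,h,a)]
C={"b1":(684,79),"con":(677,-70),"bar":(570,-63),"b3":(557,65),"ct":(458,132),"b2":(449,0),"b4":(444,-146),"c3":(498,-345),"c2":(503,356)}
band={"bar":(.025,.05),"ct":(.033,.05)}
for n in("top","scene"):
    c=dict(np.load(f"pics/{n}0.npz")); P=world(c); ok=c["depth"]>0
    roi=(P[...,0]>.33)&(P[...,0]<.75)&(abs(P[...,1])<.45)&ok
    print(n,"table",np.median(P[roi&(P[...,2]<.015)][:,2]).round(4))
    for k,(x,y) in C.items():
        R=.13 if k[0]=="c" and k[1] in"23" else .06
        lo,hi=band.get(k,(.012,.1))
        m=ok&(np.hypot(P[...,0]-x/1e3,P[...,1]-y/1e3)<R)&(P[...,2]>lo)&(P[...,2]<hi)
        _,l,st,_=cv2.connectedComponentsWithStats(m.astype(np.uint8)); m=l==1+st[1:,4].argmax()
        p=P[m]; print(k,rect(p),"n",len(p),"z98",np.percentile(p[:,2],98).round(4))
        if k=="ct":
            hull=cv2.convexHull((p[:,:2]*1000).astype(np.float32))[:,0]
            s=least_squares(lambda q:np.hypot(hull[:,0]-q[0],hull[:,1]-q[1])-q[2],[*hull.mean(0),26]); print(" ring",s.x.round(1),np.abs(s.fun).max().round(1))
            m2=ok&(np.hypot(P[...,0]*1e3-s.x[0],P[...,1]*1e3-s.x[1])<45)&(np.hypot(P[...,0]*1e3-s.x[0],P[...,1]*1e3-s.x[1])>29)&(P[...,2]>.018)
            q=P[m2]*1000; d=q.mean(0)[:2]-s.x[:2]; print(" block az",np.degrees(np.arctan2(d[1],d[0])).round(1),len(q))
        if k=="bar":
            cc=np.cov(p[:,:2].T); w,v=np.linalg.eigh(cc); print(" pca",(p.mean(0)*1000).round(1),np.degrees(np.arctan2(v[1,1],v[0,1])).round(1))
```

```text
top table 0.0005
b1 [683.6, 79.0, 83.5, 18.1, -3.3] n 295 z98 0.0682
con [676.9, -69.8, 76.3, 46.1, -8.5] n 649 z98 0.0794
bar [570.1, -63.3, 88.8, 15.0, 6.8] n 194 z98 0.0432
 pca [569.6 -63.1  36.8] -172.9
b3 [557.5, 65.1, 84.3, 53.9, 5.8] n 793 z98 0.0706
ct [455.0, 135.9, 51.1, 48.6, 88.8] n 288 z98 0.0443
 ring [455.1 135.8  25.3] 1.1
 block az -22.4 49
b2 [448.8, 0.5, 83.8, 35.9, 21.8] n 528 z98 0.0701
b4 [444.2, -146.5, 84.8, 72.8, 13.7] n 1120 z98 0.0704
c3 [498.4, -345.3, 232.7, 122.8, -6.3] n 1021 z98 0.032
c2 [502.7, 356.1, 190.9, 123.1, -0.2] n 804 z98 0.0328
scene table 0.0006
b1 [684.1, 80.1, 84.8, 21.6, -4.2] n 547 z98 0.0679
con [677.5, -69.1, 75.9, 50.7, -8.9] n 730 z98 0.0776
bar [569.8, -62.3, 91.8, 16.3, 7.5] n 187 z98 0.0424
 pca [571.4 -60.8  34.7] -173.3
b3 [557.5, 65.4, 85.8, 56.9, 6.0] n 883 z98 0.0697
ct [455.1, 137.0, 51.5, 49.8, -0.7] n 233 z98 0.043
 ring [455.4 136.7  25.6] 3.1
 block az -18.9 50
b2 [449.3, 0.7, 88.1, 38.4, 22.7] n 538 z98 0.0699
b4 [446.0, -145.6, 90.4, 76.4, 12.8] n 805 z98 0.0702
c3 [497.9, -345.0, 234.2, 128.1, -6.0] n 894 z98 0.031
c2 [502.7, 356.5, 195.2, 122.1, -0.5] n 1363 z98 0.0307
```

```bash
cat > go.py <<'E'
import sys,numpy as np
from rig import r
s=r.read_state(); R=np.array(s["orientation"]); p=s["eef_pos"]
phi=np.degrees(np.arctan2(R[1,2],R[0,2]))
print("t",round(s["clock"],2),"p",(p*1000).round(1),"phi",phi.round(1),"tilt",np.degrees(np.arccos(-R[2,0])).round(2),"w",round(s["gripper_width"]*1000,1),"F",s["ft_force"].round(1),"q7",s["qpos"][6].round(2))
for a in sys.argv[1:]:
    x,y,z,f=map(float,a.split(","))
    d=R.T@(np.array([x,y,z])/1000-p)
    print(a,"->",(d*100).round(2),"spin",round((phi-f+180)%360-180,1))
E
python3 go.py 557.5,65.3,200,-84
```

```text
t 0.15 p [ 288.8 -581.8  230.5] phi -63.6 tilt 0.08 w 85.3 F [-0.  -0.2  0.3] q7 -0.06
557.5,65.3,200,-84 -> [  3.11  52.84 -46.02] spin 20.4
```

carry_out(moves=[{"x": 3, "y": 52.8, "z": -46, "spin": 20.4, "jaw": 0}, {"x": 3, "y": 52.8, "z": -46, "spin": 20.4, "jaw": 0}, {"x": 3, "y": 52.8, "z": -46, "spin": 20.4, "jaw": 0}, {"x": 3, "y": 52.8, "z": -46, "spin": 20.4, "jaw": 0}, {"x": 3, "y": 52.8, "z": -46, "spin": 20.4, "jaw": 0}, {"x": 3, "y": 52.8, "z": -46, "spin": 20.4, "jaw": 0}, {"x": 3, "y": 52.8, "z": -46, "spin": 20.4, "jaw": 0}, {"x": 3, "y": 52.8, "z": -46, "spin": 20.4, "jaw": 0}])

```text
clock: 0.82
eef_pos: [0.4167, -0.2726, 0.2169]
orientation: [[-0.001, 0.995, 0.104], [0.001, 0.104, -0.995], [-1.0, -0.001, -0.001]]
ft_force: [0.7, -0.5, -0.2]
gripper_width: 0.085
```

```bash
python3 go.py 557.5,65.3,200,-84
```

```text
t 0.82 p [ 416.7 -272.6  216.9] phi -84.0 tilt 0.07 w 85.0 F [ 0.7 -0.5 -0.2] q7 -0.98
557.5,65.3,200,-84 -> [  1.72  17.53 -32.13] spin -0.0
```

carry_out(moves=[{"x": 3, "y": 17.5, "z": -32.1, "spin": 0, "jaw": 0}, {"x": 3, "y": 17.5, "z": -32.1, "spin": 0, "jaw": 0}, {"x": 3, "y": 17.5, "z": -32.1, "spin": 0, "jaw": 0}, {"x": 3, "y": 17.5, "z": -32.1, "spin": 0, "jaw": 0}, {"x": 3, "y": 17.5, "z": -32.1, "spin": 0, "jaw": 0}, {"x": 3, "y": 17.5, "z": -32.1, "spin": 0, "jaw": 0}, {"x": 3, "y": 17.5, "z": -32.1, "spin": 0, "jaw": 0}, {"x": 3, "y": 17.5, "z": -32.1, "spin": 0, "jaw": 0}])

```text
clock: 1.48
eef_pos: [0.544, 0.0342, 0.1898]
orientation: [[-0.001, 0.995, 0.104], [0.001, 0.104, -0.995], [-1.0, -0.001, -0.001]]
ft_force: [0.7, -0.2, 0.4]
gripper_width: 0.0855
```

carry_out(moves=[{"x": 0.2, "y": 1.5, "z": -2.8, "spin": 0, "jaw": 0}, {"x": 0.2, "y": 1.5, "z": -2.8, "spin": 0, "jaw": 0}])

```text
clock: 1.65
eef_pos: [0.557, 0.0724, 0.1874]
orientation: [[-0.0, 0.993, 0.114], [0.006, 0.114, -0.993], [-1.0, 0.001, -0.006]]
ft_force: [0.9, 0.1, 0.4]
gripper_width: 0.0853
```

```bash
python3 go.py 557.5,65.3,200,-84 557.5,65.3,30,-84
```

```text
t 1.65 p [557.   72.4 187.4] phi -83.4 tilt 0.33 w 85.3 F [0.9 0.1 0.4] q7 -1.75
557.5,65.3,200,-84 -> [-1.26 -0.03  0.7 ] spin 0.6
557.5,65.3,30,-84 -> [15.74 -0.04  0.8 ] spin 0.6
```

carry_out(moves=[{"x": 7, "y": 0, "z": 0.7, "spin": 0.6, "jaw": 0}, {"x": 7, "y": 0, "z": 0.7, "spin": 0.6, "jaw": 0}, {"x": 7, "y": 0, "z": 0.7, "spin": 0.6, "jaw": 0}, {"x": 7, "y": 0, "z": 0.7, "spin": 0.6, "jaw": 0}, {"x": 7, "y": 0, "z": 0.7, "spin": 0.6, "jaw": 0}])

```text
clock: 2.07
eef_pos: [0.5587, 0.0657, 0.1187]
orientation: [[0.002, 0.995, 0.104], [0.006, 0.104, -0.995], [-1.0, 0.002, -0.006]]
ft_force: [0.2, 1.3, 0.9]
gripper_width: 0.0856
```

```bash
python3 - <<'E'
from rig import r
import cv2
cv2.imwrite("pics/w1.png",r.read_camera("wrist")["pixels"])
E
python3 go.py 557.5,65.3,30,-84
```

```text
t 2.12 p [559.1  65.8 119.3] phi -84.1 tilt 0.39 w 85.5 F [-0.3 -0.2  0.2] q7 -1.77
557.5,65.3,30,-84 -> [ 8.93 -0.2   0.09] spin -0.1
```

View pics/w1.png

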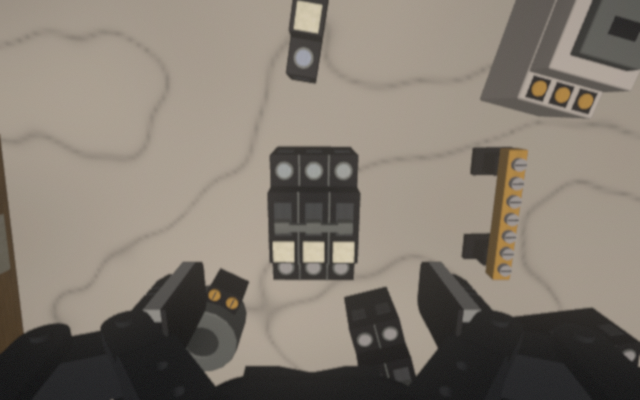

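carry_out(moves=[{"x": 4, "y": -0.2, "z": 0.1, "spin": 0, "jaw": 0}, {"x": 7, "y": -0.2, "z": 0.1, "spin": 0, "jaw": 0}, {"x": 8.9, "y": -0.2, "z": 0.1, "spin": 0, "jaw": 0}, {"x": 8.9, "y": -0.2, "z": 0.1, "spin": 0, "jaw": 0}, {"x": 8.9, "y": -0.2, "z": 0.1, "spin": 0, "jaw": 1}, {"x": 8.9, "y": -0.2, "z": 0.1, "spin": 0, "jaw": 1}, {"x": 8.9, "y": -0.2, "z": 0.1, "spin": 0, "jaw": 1}, {"x": 8.9, "y": -0.2, "z": 0.1, "spin": 0, "jaw": 1}])

```text
clock: 2.78
eef_pos: [0.5596, 0.0653, 0.0329]
orientation: [[0.008, 0.995, 0.103], [0.007, 0.103, -0.995], [-1.0, 0.008, -0.006]]
ft_force: [-1.1, -0.8, 6.0]
gripper_width: 0.0529
```

carry_out(moves=[{"x": 0, "y": 0, "z": 0, "spin": 0, "jaw": 1}, {"x": 0, "y": 0, "z": 0, "spin": 0, "jaw": 1}, {"x": 0, "y": 0, "z": 0, "spin": 0, "jaw": 1}])

```text
clock: 3.03
eef_pos: [0.5595, 0.0653, 0.0333]
orientation: [[0.008, 0.995, 0.103], [0.007, 0.103, -0.995], [-1.0, 0.009, -0.006]]
ft_force: [0.4, -0.7, -4.0]
gripper_width: 0.0531
```

```bash
python3 go.py 557.5,65.3,150,-84
```

```text
t 3.03 p [559.5  65.3  33.3] phi -84.1 tilt 0.59 w 53.1 F [ 0.4 -0.7 -4. ] q7 -1.81
557.5,65.3,150,-84 -> [-11.67  -0.1   -0.09] spin -0.1
```

carry_out(moves=[{"x": -2, "y": 0, "z": 0, "spin": 0, "jaw": 1}, {"x": -5, "y": 0, "z": 0, "spin": 0, "jaw": 1}, {"x": -9, "y": 0, "z": 0, "spin": 0, "jaw": 1}, {"x": -12, "y": 0, "z": 0, "spin": 0, "jaw": 1}, {"x": -12, "y": 0, "z": 0, "spin": 0, "jaw": 1}, {"x": -12, "y": 0, "z": 0, "spin": 0, "jaw": 1}])

```text
clock: 3.53
eef_pos: [0.5594, 0.0645, 0.1548]
orientation: [[0.011, 0.995, 0.103], [0.007, 0.103, -0.995], [-1.0, 0.012, -0.005]]
ft_force: [-0.6, 0.1, -4.9]
gripper_width: 0.0531
```

```bash
python3 go.py 549.7,355.7,150,0
```

```text
t 3.53 p [559.4  64.5 154.8] phi -84.1 tilt 0.75 w 53.1 F [-0.6  0.1 -4.9] q7 -1.76
549.7,355.7,150,0 -> [  0.66   2.03 -29.06] spin -84.1
```

carry_out(moves=[{"x": 0, "y": 2, "z": -29, "spin": -84, "jaw": 1}, {"x": 0, "y": 2, "z": -29, "spin": -84, "jaw": 1}, {"x": 0, "y": 2, "z": -29, "spin": -84, "jaw": 1}, {"x": 0, "y": 2, "z": -29, "spin": -84, "jaw": 1}, {"x": 0, "y": 2, "z": -29, "spin": -84, "jaw": 1}, {"x": 0, "y": 2, "z": -29, "spin": -84, "jaw": 1}, {"x": 0, "y": 2, "z": -29, "spin": -84, "jaw": 1}, {"x": 0, "y": 2, "z": -29, "spin": -84, "jaw": 1}])

```text
clock: 4.2
eef_pos: [0.5439, 0.366, 0.1545]
orientation: [[0.005, 0.435, 0.901], [0.014, 0.9, -0.435], [-1.0, 0.015, -0.001]]
ft_force: [-1.0, 1.9, -2.5]
gripper_width: 0.0528
```

```bash
python3 go.py 549.7,355.7,150,0
```

```text
t 4.2 p [543.9 366.  154.5] phi -25.8 tilt 0.84 w 52.8 F [-1.   1.9 -2.5] q7 -1.36
549.7,355.7,150,0 -> [ 0.44 -0.69  0.97] spin -25.8
```

carry_out(moves=[{"x": 0, "y": -0.7, "z": 1, "spin": -25.8, "jaw": 1}, {"x": 0, "y": -0.7, "z": 1, "spin": -25.8, "jaw": 1}, {"x": 0, "y": -0.7, "z": 1, "spin": -25.8, "jaw": 1}, {"x": 0, "y": -0.7, "z": 1, "spin": -25.8, "jaw": 1}, {"x": 0, "y": -0.7, "z": 1, "spin": -25.8, "jaw": 1}, {"x": 0, "y": -0.7, "z": 1, "spin": -25.8, "jaw": 1}])

```text
clock: 4.7
eef_pos: [0.5489, 0.3544, 0.1519]
orientation: [[0.002, 0.002, 1.0], [0.012, 1.0, -0.002], [-1.0, 0.012, 0.002]]
ft_force: [-0.1, -0.0, -3.7]
gripper_width: 0.0529
```

```bash
python3 - <<'E'
from rig import r
import cv2
cv2.imwrite("pics/w2.png",r.read_camera("wrist")["pixels"])
E
python3 go.py 549.7,355.7,38,0
```

```text
t 4.75 p [549.1 354.6 152.5] phi -0.1 tilt 0.71 w 53.0 F [ 0.   0.2 -4. ] q7 -0.94
549.7,355.7,38,0 -> [11.45 -0.03  0.04] spin -0.1
```

View pics/w2.png

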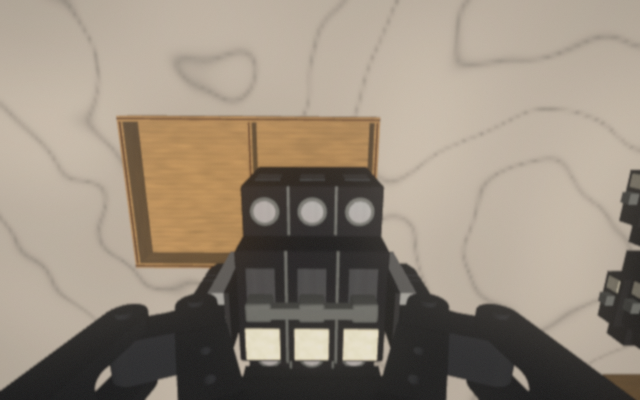

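carry_out(moves=[{"x": 4, "y": 0, "z": 0, "spin": 0, "jaw": 1}, {"x": 8, "y": 0, "z": 0, "spin": 0, "jaw": 1}, {"x": 10, "y": 0, "z": 0, "spin": 0, "jaw": 1}, {"x": 11, "y": 0, "z": 0, "spin": 0, "jaw": 1}, {"x": 11, "y": 0, "z": 0, "spin": 0, "jaw": 1}, {"x": 11, "y": 0, "z": 0, "spin": 0, "jaw": 1}])

```text
clock: 5.25
eef_pos: [0.5496, 0.3567, 0.0431]
orientation: [[0.003, 0.003, 1.0], [0.013, 1.0, -0.003], [-1.0, 0.013, 0.003]]
ft_force: [0.5, 0.4, -4.6]
gripper_width: 0.0531
```

```bash
python3 go.py 549.7,355.7,37.5,0
```

```text
t 5.25 p [549.6 356.7  43.1] phi -0.2 tilt 0.76 w 53.1 F [ 0.5  0.4 -4.6] q7 -1.01
549.7,355.7,37.5,0 -> [ 0.56 -0.11  0.  ] spin -0.2
```

carry_out(moves=[{"x": 0.3, "y": 0, "z": 0, "spin": 0, "jaw": 1}, {"x": 0.5, "y": 0, "z": 0, "spin": 0, "jaw": 1}, {"x": 0.6, "y": 0, "z": 0, "spin": 0, "jaw": 1}, {"x": 0.7, "y": 0, "z": 0, "spin": 0, "jaw": 1}, {"x": 0.7, "y": 0, "z": 0, "spin": 0, "jaw": 1}])

```text
clock: 5.67
eef_pos: [0.5501, 0.3572, 0.0373]
orientation: [[0.004, 0.003, 1.0], [0.013, 1.0, -0.003], [-1.0, 0.013, 0.004]]
ft_force: [-0.7, -1.0, 0.6]
gripper_width: 0.053
```

```bash
python3 go.py 549.7,355.7,37,0
```

```text
t 5.67 p [550.1 357.2  37.3] phi -0.2 tilt 0.81 w 53.0 F [-0.7 -1.   0.6] q7 -1.02
549.7,355.7,37,0 -> [ 0.03 -0.15 -0.04] spin -0.2
```

carry_out(moves=[{"x": 0, "y": 0, "z": 0, "spin": 0, "jaw": 0.2}, {"x": 0, "y": 0, "z": 0, "spin": 0, "jaw": 0.2}, {"x": 0, "y": 0, "z": 0, "spin": 0, "jaw": 0.2}, {"x": 0, "y": 0, "z": 0, "spin": 0, "jaw": 0.2}, {"x": -2, "y": 0, "z": 0, "spin": 0, "jaw": 0.2}, {"x": -5, "y": 0, "z": 0, "spin": 0, "jaw": 0.2}, {"x": -9, "y": 0, "z": 0, "spin": 0, "jaw": 0.2}, {"x": -11, "y": 0, "z": 0, "spin": 0, "jaw": 0}])

```text
clock: 6.33
eef_pos: [0.5507, 0.3572, 0.1514]
orientation: [[0.008, 0.003, 1.0], [0.017, 1.0, -0.003], [-1.0, 0.017, 0.008]]
ft_force: [0.2, 0.1, 0.7]
gripper_width: 0.0786
```

```bash
python3 - <<'E'
from rig import r
import cv2
cv2.imwrite("pics/w3.png",r.read_camera("wrist")["pixels"])
E
python3 go.py 455.2,136.2,140,-111
```

```text
t 6.38 p [552.3 358.4 154.9] phi -0.2 tilt 1.33 w 84.5 F [0.6 0.4 3.2] q7 -0.95
455.2,136.2,140,-111 -> [  0.93 -22.27  -9.66] spin 110.8
```

View pics/w3.png

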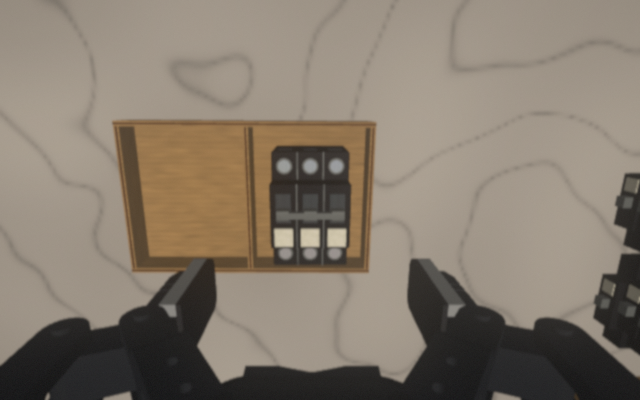

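carry_out(moves=[{"x": 0, "y": -22.3, "z": -9.7, "spin": 110.8, "jaw": 0}, {"x": 0, "y": -22.3, "z": -9.7, "spin": 110.8, "jaw": 0}, {"x": 0, "y": -22.3, "z": -9.7, "spin": 110.8, "jaw": 0}, {"x": 0, "y": -22.3, "z": -9.7, "spin": 110.8, "jaw": 0}, {"x": 0, "y": -22.3, "z": -9.7, "spin": 110.8, "jaw": 0}, {"x": 0, "y": -22.3, "z": -9.7, "spin": 110.8, "jaw": 0}, {"x": 0, "y": -22.3, "z": -9.7, "spin": 110.8, "jaw": 0}, {"x": 0, "y": -22.3, "z": -9.7, "spin": 110.8, "jaw": 0}])

```text
clock: 7.05
eef_pos: [0.4542, 0.1331, 0.1494]
orientation: [[0.008, 0.848, 0.529], [0.017, 0.529, -0.848], [-1.0, 0.016, -0.011]]
ft_force: [-0.4, 0.3, -0.1]
gripper_width: 0.0854
```

```bash
python3 go.py 455.2,136.2,140,-111
```

```text
t 7.05 p [454.2 133.1 149.4] phi -58.0 tilt 1.1 w 85.4 F [-0.4  0.3 -0.1] q7 -1.53
455.2,136.2,140,-111 -> [ 0.95  0.23 -0.2 ] spin 53.0
```

carry_out(moves=[{"x": 2, "y": 0.2, "z": -0.2, "spin": 53, "jaw": 0}, {"x": 2, "y": 0.2, "z": -0.2, "spin": 53, "jaw": 0}, {"x": 2, "y": 0.2, "z": -0.2, "spin": 53, "jaw": 0}, {"x": 2, "y": 0.2, "z": -0.2, "spin": 53, "jaw": 0}, {"x": 2, "y": 0.2, "z": -0.2, "spin": 53, "jaw": 0}, {"x": 2, "y": 0.2, "z": -0.2, "spin": 53, "jaw": 0}, {"x": 2, "y": 0.2, "z": -0.2, "spin": 53, "jaw": 0}, {"x": 2, "y": 0.2, "z": -0.2, "spin": 53, "jaw": 0}])

```text
clock: 7.72
eef_pos: [0.4549, 0.1363, 0.1294]
orientation: [[0.008, 0.931, -0.364], [0.017, -0.364, -0.931], [-1.0, 0.001, -0.019]]
ft_force: [-0.3, -0.3, 0.7]
gripper_width: 0.0856
```

carry_out(moves=[{"x": 0, "y": 0, "z": 0, "spin": 0, "jaw": 0}])

```text
clock: 7.8
eef_pos: [0.4549, 0.1364, 0.1294]
orientation: [[0.008, 0.931, -0.365], [0.017, -0.365, -0.931], [-1.0, 0.001, -0.019]]
ft_force: [-0.3, -0.1, -0.1]
gripper_width: 0.0853
```

```bash
python3 - <<'E'
from rig import r
import cv2
cv2.imwrite("pics/w4.png",r.read_camera("wrist")["pixels"])
E
python3 go.py 455.2,136.2,8,-111
```

```text
t 7.85 p [454.8 136.5 129.4] phi -111.3 tilt 1.09 w 85.2 F [ 0.4 -0.  -0. ] q7 -2.39
455.2,136.2,8,-111 -> [12.13  0.03  0.24] spin -0.3
```

View pics/w4.png

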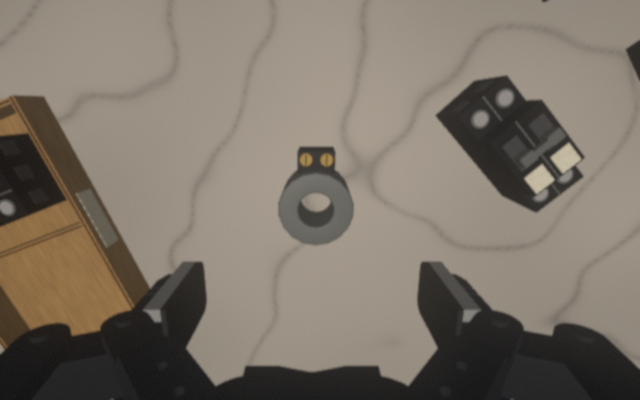

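carry_out(moves=[{"x": 4, "y": 0, "z": 0.1, "spin": 0, "jaw": 0}, {"x": 8, "y": 0, "z": 0.2, "spin": 0, "jaw": 0}, {"x": 11, "y": 0, "z": 0.2, "spin": 0, "jaw": 0}, {"x": 12.1, "y": 0, "z": 0.2, "spin": 0, "jaw": 0}, {"x": 12.1, "y": 0, "z": 0.2, "spin": 0, "jaw": 0}, {"x": 12.1, "y": 0, "z": 0.2, "spin": 0, "jaw": 1}, {"x": 12.1, "y": 0, "z": 0.2, "spin": 0, "jaw": 1}, {"x": 12.1, "y": 0, "z": 0.2, "spin": 0, "jaw": 1}])

```text
clock: 8.52
eef_pos: [0.4565, 0.1371, 0.0102]
orientation: [[0.011, 0.932, -0.363], [0.018, -0.363, -0.932], [-1.0, 0.004, -0.021]]
ft_force: [-4.8, 0.1, 47.8]
gripper_width: 0.0518
```

carry_out(moves=[{"x": 0, "y": 0, "z": 0, "spin": 0, "jaw": 1}, {"x": 0, "y": 0, "z": 0, "spin": 0, "jaw": 1}, {"x": 0, "y": 0, "z": 0, "spin": 0, "jaw": 1}])

```text
clock: 8.77
eef_pos: [0.4572, 0.1372, 0.0112]
orientation: [[0.013, 0.932, -0.363], [0.019, -0.363, -0.932], [-1.0, 0.005, -0.022]]
ft_force: [0.1, -0.2, -0.4]
gripper_width: 0.051
```

```bash
python3 go.py 455.2,136.2,140,-111
```

```text
t 8.77 p [457.2 137.2  11.2] phi -111.3 tilt 1.31 w 51.0 F [ 0.1 -0.2 -0.4] q7 -2.47
455.2,136.2,140,-111 -> [-12.88  -0.08  -0.12] spin -0.3
```

carry_out(moves=[{"x": -2, "y": 0, "z": 0, "spin": 0, "jaw": 1}, {"x": -5, "y": 0, "z": 0, "spin": 0, "jaw": 1}, {"x": -9, "y": 0, "z": 0, "spin": 0, "jaw": 1}, {"x": -12.8, "y": 0, "z": 0, "spin": 0, "jaw": 1}, {"x": -12.8, "y": 0, "z": 0, "spin": 0, "jaw": 1}, {"x": -12.8, "y": 0, "z": 0, "spin": 0, "jaw": 1}, {"x": -12.8, "y": 0, "z": 0, "spin": 0, "jaw": 1}])

```text
clock: 9.35
eef_pos: [0.455, 0.1344, 0.1389]
orientation: [[0.013, 0.932, -0.363], [0.018, -0.363, -0.932], [-1.0, 0.005, -0.022]]
ft_force: [1.1, -0.1, -1.4]
gripper_width: 0.0508
```

```bash
python3 - <<'E'
from rig import r
import cv2
cv2.imwrite("pics/w5.png",r.read_camera("wrist")["pixels"])
E
python3 go.py 450,356.5,140,-90
```

```text
t 9.4 p [454.5 134.3 138.1] phi -111.3 tilt 1.21 w 51.0 F [ 0.1 -0.5 -2.3] q7 -2.39
450,356.5,140,-90 -> [  0.2   -8.48 -20.54] spin -21.3
```

View pics/w5.png

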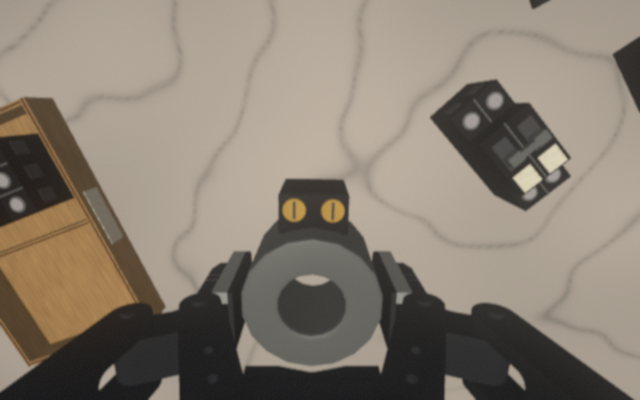

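carry_out(moves=[{"x": 0, "y": -8.5, "z": -20.5, "spin": -21.3, "jaw": 1}, {"x": 0, "y": -8.5, "z": -20.5, "spin": -21.3, "jaw": 1}, {"x": 0, "y": -8.5, "z": -20.5, "spin": -21.3, "jaw": 1}, {"x": 0, "y": -8.5, "z": -20.5, "spin": -21.3, "jaw": 1}, {"x": 0, "y": -8.5, "z": -20.5, "spin": -21.3, "jaw": 1}, {"x": 0, "y": -8.5, "z": -20.5, "spin": -21.3, "jaw": 1}, {"x": 0, "y": -8.5, "z": -20.5, "spin": -21.3, "jaw": 1}, {"x": 0, "y": -8.5, "z": -20.5, "spin": -21.3, "jaw": 1}])

```text
clock: 10.07
eef_pos: [0.4482, 0.356, 0.1398]
orientation: [[0.008, 1.0, 0.002], [0.016, 0.002, -1.0], [-1.0, 0.008, -0.016]]
ft_force: [-0.1, 0.0, -2.0]
gripper_width: 0.0507
```

carry_out(moves=[{"x": 0, "y": 0, "z": 0, "spin": 0, "jaw": 1}])

```text
clock: 10.15
eef_pos: [0.4481, 0.3542, 0.1383]
orientation: [[0.006, 1.0, 0.001], [0.013, 0.001, -1.0], [-1.0, 0.006, -0.013]]
ft_force: [0.1, 0.3, -1.0]
gripper_width: 0.0507
```

```bash
python3 - <<'E'
from rig import r
import cv2
cv2.imwrite("pics/w6.png",r.read_camera("wrist")["pixels"])
E
python3 go.py 450,356.5,20,-90
```

```text
t 10.2 p [447.8 353.8 138. ] phi -89.9 tilt 0.77 w 50.6 F [-0.6  0.7 -2.1] q7 -2.47
450,356.5,20,-90 -> [11.81  0.16 -0.13] spin 0.1
```

View pics/w6.png

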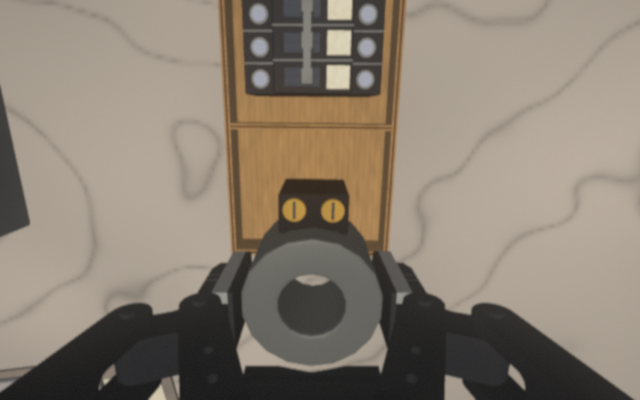

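carry_out(moves=[{"x": 4, "y": 0.1, "z": -0.1, "spin": 0, "jaw": 1}, {"x": 8, "y": 0.2, "z": -0.1, "spin": 0, "jaw": 1}, {"x": 10, "y": 0.2, "z": -0.1, "spin": 0, "jaw": 1}, {"x": 11, "y": 0.2, "z": -0.1, "spin": 0, "jaw": 1}, {"x": 11.5, "y": 0.2, "z": -0.1, "spin": 0, "jaw": 1}, {"x": 11.5, "y": 0.2, "z": -0.1, "spin": 0, "jaw": 1}, {"x": 11.5, "y": 0.2, "z": -0.1, "spin": 0, "jaw": 1}])

```text
clock: 10.78
eef_pos: [0.4513, 0.3565, 0.0243]
orientation: [[0.007, 1.0, 0.0], [0.014, 0.0, -1.0], [-1.0, 0.007, -0.014]]
ft_force: [0.2, 0.0, -0.7]
gripper_width: 0.0511
```

```bash
python3 go.py 450,356.5,15,-90
```

```text
t 10.78 p [451.3 356.5  24.3] phi -90.0 tilt 0.87 w 51.1 F [ 0.2  0.  -0.7] q7 -2.54
450,356.5,15,-90 -> [ 0.92 -0.14  0.01] spin 0.0
```

carry_out(moves=[{"x": 0.3, "y": 0, "z": 0, "spin": 0, "jaw": 1}, {"x": 0.5, "y": -0.1, "z": 0, "spin": 0, "jaw": 1}, {"x": 0.7, "y": -0.1, "z": 0, "spin": 0, "jaw": 1}, {"x": 0.9, "y": -0.1, "z": 0, "spin": 0, "jaw": 1}, {"x": 1, "y": -0.1, "z": 0, "spin": 0, "jaw": 1}, {"x": 1, "y": -0.1, "z": 0, "spin": 0, "jaw": 1}])

```text
clock: 11.28
eef_pos: [0.4506, 0.3567, 0.0148]
orientation: [[0.007, 1.0, 0.0], [0.014, 0.0, -1.0], [-1.0, 0.007, -0.014]]
ft_force: [-1.5, -1.1, 3.8]
gripper_width: 0.051
```

```bash
python3 go.py 450,356.5,15,-90
```

```text
t 11.28 p [450.6 356.7  14.8] phi -90.0 tilt 0.88 w 51.0 F [-1.5 -1.1  3.8] q7 -2.55
450,356.5,15,-90 -> [-0.02 -0.06  0.02] spin 0.0
```

carry_out(moves=[{"x": 0, "y": 0, "z": 0, "spin": 0, "jaw": 0.25}, {"x": 0, "y": 0, "z": 0, "spin": 0, "jaw": 0.25}, {"x": 0, "y": 0, "z": 0, "spin": 0, "jaw": 0.25}, {"x": 0, "y": 0, "z": 0, "spin": 0, "jaw": 0.25}, {"x": -2, "y": 0, "z": 0, "spin": 0, "jaw": 0.25}, {"x": -5, "y": 0, "z": 0, "spin": 0, "jaw": 0.25}, {"x": -9, "y": 0, "z": 0, "spin": 0, "jaw": 0.25}, {"x": -12, "y": 0, "z": 0, "spin": 0, "jaw": 0.25}])

```text
clock: 11.95
eef_pos: [0.4498, 0.3554, 0.1369]
orientation: [[0.008, 1.0, 0.001], [0.014, 0.001, -1.0], [-1.0, 0.008, -0.014]]
ft_force: [0.6, 0.7, -0.3]
gripper_width: 0.0638
```

carry_out(moves=[{"x": 0, "y": 0, "z": 0, "spin": 0, "jaw": 0.25}, {"x": 0, "y": 0, "z": 0, "spin": 0, "jaw": 0.25}])

```text
clock: 12.12
eef_pos: [0.451, 0.3564, 0.1392]
orientation: [[0.011, 1.0, 0.001], [0.017, 0.0, -1.0], [-1.0, 0.011, -0.017]]
ft_force: [-0.4, 0.3, -0.4]
gripper_width: 0.0645
```

```bash
python3 - <<'E'
from rig import r
import cv2
cv2.imwrite("pics/w7.png",r.read_camera("wrist")["pixels"])
E
python3 go.py 570,-62.5,140,-83
```

```text
t 12.17 p [450.  355.4 137.4] phi -90.0 tilt 0.99 w 64.1 F [-1.2  0.4  0. ] q7 -2.48
570,-62.5,140,-83 -> [-0.78 11.99 41.78] spin -7.0
```

View pics/w7.png

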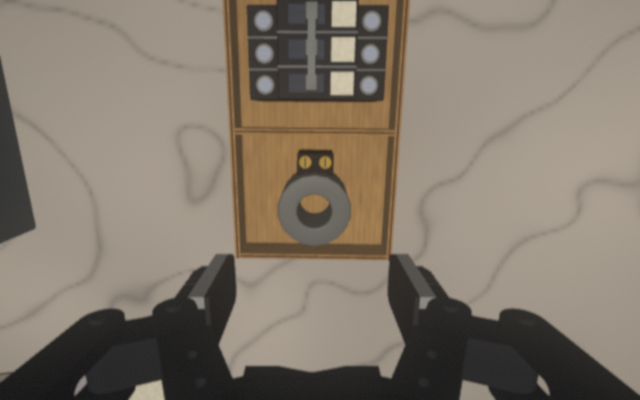

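carry_out(moves=[{"x": -1, "y": 12, "z": 41.8, "spin": -7, "jaw": 0.4}, {"x": -1, "y": 12, "z": 41.8, "spin": -7, "jaw": 0.4}, {"x": -1, "y": 12, "z": 41.8, "spin": -7, "jaw": 0.4}, {"x": -1, "y": 12, "z": 41.8, "spin": -7, "jaw": 0.4}, {"x": -1, "y": 12, "z": 41.8, "spin": -7, "jaw": 0.4}, {"x": -1, "y": 12, "z": 41.8, "spin": -7, "jaw": 0.4}, {"x": -1, "y": 12, "z": 41.8, "spin": -7, "jaw": 0.4}, {"x": -1, "y": 12, "z": 41.8, "spin": -7, "jaw": 0.4}])

```text
clock: 12.83
eef_pos: [0.5408, 0.0329, 0.139]
orientation: [[0.005, 0.992, 0.122], [0.015, 0.122, -0.992], [-1.0, 0.007, -0.014]]
ft_force: [0.8, 0.2, 0.3]
gripper_width: 0.051
```

```bash
python3 go.py 570,-62.5,140,-83
```

```text
t 12.83 p [540.8  32.9 139. ] phi -83.0 tilt 0.89 w 51.0 F [0.8 0.2 0.3] q7 -1.72
570,-62.5,140,-83 -> [-0.22  1.73  9.82] spin 0.0
```

carry_out(moves=[{"x": 0, "y": 1.7, "z": 9.8, "spin": 0, "jaw": 0.4}, {"x": 0, "y": 1.7, "z": 9.8, "spin": 0, "jaw": 0.4}, {"x": 0, "y": 1.7, "z": 9.8, "spin": 0, "jaw": 0.4}, {"x": 0, "y": 1.7, "z": 9.8, "spin": 0, "jaw": 0.4}, {"x": 0, "y": 1.7, "z": 9.8, "spin": 0, "jaw": 0.4}, {"x": 0, "y": 1.7, "z": 9.8, "spin": 0, "jaw": 0.4}])

```text
clock: 13.33
eef_pos: [0.5686, -0.0608, 0.1363]
orientation: [[0.002, 0.992, 0.124], [0.016, 0.124, -0.992], [-1.0, 0.004, -0.016]]
ft_force: [-0.1, -0.6, 0.5]
gripper_width: 0.0511
```

```bash
python3 - <<'E'
from rig import r
import cv2
cv2.imwrite("pics/w8.png",r.read_camera("wrist")["pixels"])
E
python3 go.py 570,-62.5,16,-83
```

```text
t 13.38 p [568.8 -60.3 136.7] phi -82.8 tilt 0.93 w 51.5 F [0.3 1.2 0.9] q7 -1.53
570,-62.5,16,-83 -> [12.07  0.03  0.42] spin 0.2
```

View pics/w8.png

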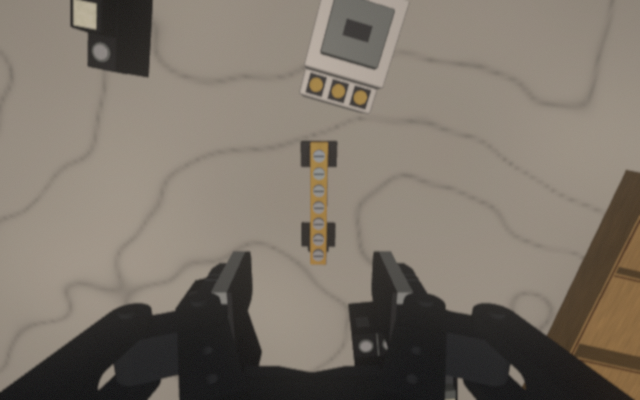

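carry_out(moves=[{"x": 4, "y": 0, "z": 0.4, "spin": 0, "jaw": 0.4}, {"x": 8, "y": 0, "z": 0.4, "spin": 0, "jaw": 0.4}, {"x": 11, "y": 0, "z": 0.4, "spin": 0, "jaw": 0.4}, {"x": 12.1, "y": 0, "z": 0.4, "spin": 0, "jaw": 0.4}, {"x": 12.1, "y": 0, "z": 0.4, "spin": 0, "jaw": 0.4}, {"x": 12.1, "y": 0, "z": 0.4, "spin": 0, "jaw": 1}, {"x": 12.1, "y": 0, "z": 0.4, "spin": 0, "jaw": 1}, {"x": 12.1, "y": 0, "z": 0.4, "spin": 0, "jaw": 1}])

```text
clock: 14.05
eef_pos: [0.5714, -0.0621, 0.0179]
orientation: [[0.007, 0.992, 0.125], [0.016, 0.125, -0.992], [-1.0, 0.009, -0.015]]
ft_force: [0.9, 0.1, -0.0]
gripper_width: 0.0155
```

carry_out(moves=[{"x": 0, "y": 0, "z": 0, "spin": 0, "jaw": 1}, {"x": 0, "y": 0, "z": 0, "spin": 0, "jaw": 1}, {"x": 0, "y": 0, "z": 0, "spin": 0, "jaw": 1}, {"x": 0, "y": 0, "z": 0, "spin": 0, "jaw": 1}])

```text
clock: 14.38
eef_pos: [0.5715, -0.0622, 0.0183]
orientation: [[0.007, 0.992, 0.125], [0.015, 0.125, -0.992], [-1.0, 0.009, -0.014]]
ft_force: [0.2, 0.7, -1.2]
gripper_width: 0.0102
```

```bash
python3 go.py 570,-62.5,140,-83
```

```text
t 14.38 p [571.5 -62.2  18.3] phi -82.8 tilt 0.98 w 10.2 F [ 0.2  0.7 -1.2] q7 -1.59
570,-62.5,140,-83 -> [-12.17  -0.04  -0.17] spin 0.2
```

carry_out(moves=[{"x": -2, "y": 0, "z": 0, "spin": 0, "jaw": 1}, {"x": -5, "y": 0, "z": 0, "spin": 0, "jaw": 1}, {"x": -9, "y": 0, "z": 0, "spin": 0, "jaw": 1}, {"x": -12.8, "y": 0, "z": 0, "spin": 0, "jaw": 1}, {"x": -12.8, "y": 0, "z": 0, "spin": 0, "jaw": 1}, {"x": -12.8, "y": 0, "z": 0, "spin": 0, "jaw": 1}, {"x": -12.8, "y": 0, "z": 0, "spin": 0, "jaw": 1}])

```text
clock: 14.97
eef_pos: [0.5699, -0.0644, 0.1459]
orientation: [[0.007, 0.992, 0.125], [0.015, 0.125, -0.992], [-1.0, 0.008, -0.014]]
ft_force: [-0.6, 0.6, -1.8]
gripper_width: 0.0104
```

```bash
python3 - <<'E'
from rig import r
import cv2
cv2.imwrite("pics/w9.png",r.read_camera("wrist")["pixels"])
E
python3 go.py 498,-345,140,-6
```

```text
t 15.02 p [569.4 -64.3 145. ] phi -82.8 tilt 0.93 w 10.8 F [-0.6  0.8 -1.6] q7 -1.53
498,-345,140,-6 -> [  0.03 -10.59  26.96] spin -76.8
```

View pics/w9.png

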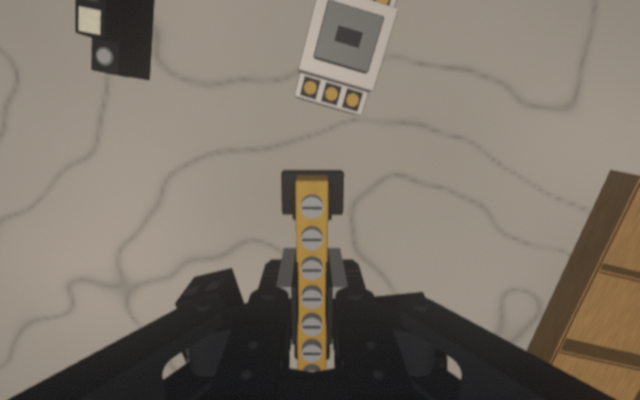

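Bar held level (axis at column 312).

carry_out(moves=[{"x": 0, "y": -10.6, "z": 27, "spin": -76.8, "jaw": 1}, {"x": 0, "y": -10.6, "z": 27, "spin": -76.8, "jaw": 1}, {"x": 0, "y": -10.6, "z": 27, "spin": -76.8, "jaw": 1}, {"x": 0, "y": -10.6, "z": 27, "spin": -76.8, "jaw": 1}, {"x": 0, "y": -10.6, "z": 27, "spin": -76.8, "jaw": 1}, {"x": 0, "y": -10.6, "z": 27, "spin": -76.8, "jaw": 1}, {"x": 0, "y": -10.6, "z": 27, "spin": -76.8, "jaw": 1}, {"x": 0, "y": -10.6, "z": 27, "spin": -76.8, "jaw": 1}])

```text
clock: 15.68
eef_pos: [0.4923, -0.3556, 0.1373]
orientation: [[0.0, 0.446, 0.895], [0.013, 0.895, -0.446], [-1.0, 0.012, -0.006]]
ft_force: [-1.4, -1.6, -1.6]
gripper_width: 0.0103
```

```bash
python3 go.py 498,-345,140,-6
```

```text
t 15.68 p [ 492.3 -355.6  137.3] phi -26.5 tilt 0.74 w 10.3 F [-1.4 -1.6 -1.6] q7 -0.13
498,-345,140,-6 -> [-0.25  1.21  0.04] spin -20.5
```

carry_out(moves=[{"x": 0, "y": 1.2, "z": 0, "spin": -20.5, "jaw": 1}, {"x": 0, "y": 1.2, "z": 0, "spin": -20.5, "jaw": 1}, {"x": 0, "y": 1.2, "z": 0, "spin": -20.5, "jaw": 1}, {"x": 0, "y": 1.2, "z": 0, "spin": -20.5, "jaw": 1}, {"x": 0, "y": 1.2, "z": 0, "spin": -20.5, "jaw": 1}, {"x": 0, "y": 1.2, "z": 0, "spin": -20.5, "jaw": 1}])

```text
clock: 16.18
eef_pos: [0.4971, -0.3445, 0.1364]
orientation: [[-0.001, 0.106, 0.994], [0.014, 0.994, -0.106], [-1.0, 0.014, -0.003]]
ft_force: [-1.2, -0.9, -0.6]
gripper_width: 0.0105
```

```bash
python3 - <<'E'
from rig import r
import cv2
cv2.imwrite("pics/w10.png",r.read_camera("wrist")["pixels"])
E
python3 go.py 498,-345,30,-6
```

```text
t 16.23 p [ 497.3 -344.6  136.7] phi -6.1 tilt 0.79 w 10.2 F [ 0.7  0.2 -1.4] q7 0.16
498,-345,30,-6 -> [10.67 -0.18  0.1 ] spin -0.1
```

View pics/w10.png

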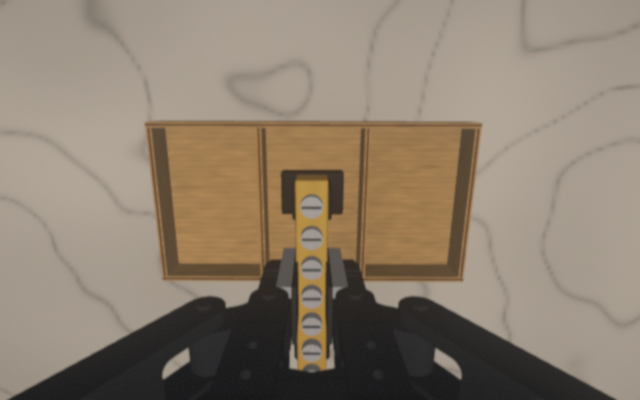

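Bar centred on the middle cell (carton columns 164–463, mid 313), square to it.

carry_out(moves=[{"x": 4, "y": -0.1, "z": 0, "spin": 0, "jaw": 1}, {"x": 8, "y": -0.1, "z": 0.1, "spin": 0, "jaw": 1}, {"x": 10, "y": -0.2, "z": 0.1, "spin": 0, "jaw": 1}, {"x": 10.7, "y": -0.2, "z": 0.1, "spin": 0, "jaw": 1}, {"x": 10.7, "y": -0.2, "z": 0.1, "spin": 0, "jaw": 1}, {"x": 10.7, "y": -0.2, "z": 0.1, "spin": 0, "jaw": 1}])

```text
clock: 16.73
eef_pos: [0.4989, -0.3452, 0.0305]
orientation: [[0.0, 0.106, 0.994], [0.013, 0.994, -0.106], [-1.0, 0.013, -0.001]]
ft_force: [0.5, -0.0, -1.7]
gripper_width: 0.0105
```

```bash
python3 go.py 498,-345,22,-6
```

```text
t 16.73 p [ 498.9 -345.2   30.5] phi -6.1 tilt 0.76 w 10.5 F [ 0.5 -0.  -1.7] q7 0.09
498,-345,22,-6 -> [ 0.85 -0.   -0.09] spin -0.1
```

carry_out(moves=[{"x": 0.3, "y": 0, "z": -0.1, "spin": 0, "jaw": 1}, {"x": 0.5, "y": 0, "z": -0.1, "spin": 0, "jaw": 1}, {"x": 0.7, "y": 0, "z": -0.1, "spin": 0, "jaw": 1}, {"x": 0.9, "y": 0, "z": -0.1, "spin": 0, "jaw": 1}, {"x": 0.9, "y": 0, "z": -0.1, "spin": 0, "jaw": 1}, {"x": 0.9, "y": 0, "z": -0.1, "spin": 0, "jaw": 1}])

```text
clock: 17.23
eef_pos: [0.4984, -0.3454, 0.0223]
orientation: [[0.001, 0.106, 0.994], [0.012, 0.994, -0.106], [-1.0, 0.012, 0.0]]
ft_force: [0.4, -0.4, 3.4]
gripper_width: 0.0107
```

```bash
python3 go.py 498,-345,22,-6
```

```text
t 17.23 p [ 498.4 -345.4   22.3] phi -6.1 tilt 0.71 w 10.7 F [ 0.4 -0.4  3.4] q7 0.08
498,-345,22,-6 -> [ 0.03  0.04 -0.05] spin -0.1
```

carry_out(moves=[{"x": 0, "y": 0, "z": 0, "spin": 0, "jaw": 0.65}, {"x": 0, "y": 0, "z": 0, "spin": 0, "jaw": 0.65}, {"x": 0, "y": 0, "z": 0, "spin": 0, "jaw": 0.65}, {"x": 0, "y": 0, "z": 0, "spin": 0, "jaw": 0.65}, {"x": -2, "y": 0, "z": 0, "spin": 0, "jaw": 0.65}, {"x": -5, "y": 0, "z": 0, "spin": 0, "jaw": 0.65}, {"x": -9, "y": 0, "z": 0, "spin": 0, "jaw": 0.65}, {"x": -12, "y": 0, "z": 0, "spin": 0, "jaw": 0.65}])

```text
clock: 17.9
eef_pos: [0.4987, -0.3467, 0.1443]
orientation: [[0.002, 0.105, 0.994], [0.012, 0.994, -0.105], [-1.0, 0.012, 0.001]]
ft_force: [1.3, -0.6, 0.4]
gripper_width: 0.0295
```

carry_out(moves=[{"x": 0, "y": 0, "z": 0, "spin": 0, "jaw": 0.5}, {"x": 0, "y": 0, "z": 0, "spin": 0, "jaw": 0.5}])

```text
clock: 18.07
eef_pos: [0.4998, -0.3475, 0.1466]
orientation: [[0.006, 0.106, 0.994], [0.009, 0.994, -0.106], [-1.0, 0.01, 0.005]]
ft_force: [-0.0, 0.8, -0.5]
gripper_width: 0.0426
```

```bash
python3 - <<'E'
from rig import r
import cv2
cv2.imwrite("pics/w11.png",r.read_camera("wrist")["pixels"])
E
python3 go.py 684,79.5,150,-93.5
```

```text
t 18.12 p [ 498.5 -346.9  144.6] phi -6.1 tilt 0.67 w 42.5 F [-0.6 -0.9 -0.3] q7 0.16
684,79.5,150,-93.5 -> [-0.   44.37 13.93] spin 87.4
```

View pics/w11.png

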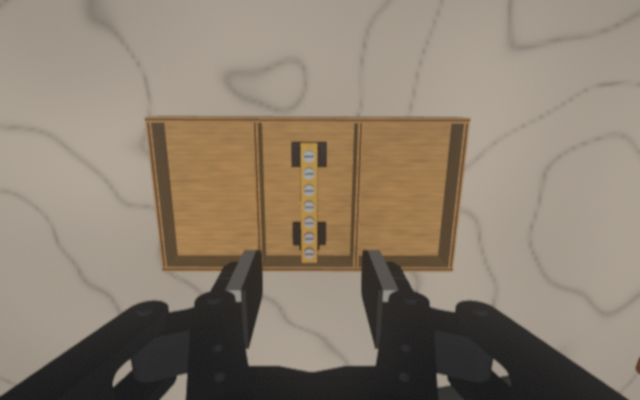

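Bar stands in the middle cell (column 309, rows 142–262). Now the one-pole breaker.

carry_out(moves=[{"x": 0, "y": 44.4, "z": 13.9, "spin": 87.4, "jaw": 0.4}, {"x": 0, "y": 44.4, "z": 13.9, "spin": 87.4, "jaw": 0.4}, {"x": 0, "y": 44.4, "z": 13.9, "spin": 87.4, "jaw": 0.4}, {"x": 0, "y": 44.4, "z": 13.9, "spin": 87.4, "jaw": 0.4}, {"x": 0, "y": 44.4, "z": 13.9, "spin": 87.4, "jaw": 0.4}, {"x": 0, "y": 44.4, "z": 13.9, "spin": 87.4, "jaw": 0.4}, {"x": 0, "y": 44.4, "z": 13.9, "spin": 87.4, "jaw": 0.4}, {"x": 0, "y": 44.4, "z": 13.9, "spin": 87.4, "jaw": 0.4}])

```text
clock: 18.78
eef_pos: [0.6304, -0.0391, 0.146]
orientation: [[-0.001, 0.897, 0.443], [0.012, 0.443, -0.896], [-1.0, 0.004, -0.011]]
ft_force: [0.4, -0.4, 0.2]
gripper_width: 0.0513
```

```bash
python3 go.py 684,79.5,150,-93.5
```

```text
t 18.78 p [630.4 -39.1 146. ] phi -63.7 tilt 0.67 w 51.3 F [ 0.4 -0.4  0.2] q7 -1.28
684,79.5,150,-93.5 -> [-0.27 10.06 -8.27] spin 29.8
```

carry_out(moves=[{"x": 0, "y": 10.1, "z": -8.3, "spin": 29.8, "jaw": 0.4}, {"x": 0, "y": 10.1, "z": -8.3, "spin": 29.8, "jaw": 0.4}, {"x": 0, "y": 10.1, "z": -8.3, "spin": 29.8, "jaw": 0.4}, {"x": 0, "y": 10.1, "z": -8.3, "spin": 29.8, "jaw": 0.4}, {"x": 0, "y": 10.1, "z": -8.3, "spin": 29.8, "jaw": 0.4}, {"x": 0, "y": 10.1, "z": -8.3, "spin": 29.8, "jaw": 0.4}, {"x": 0, "y": 10.1, "z": -8.3, "spin": 29.8, "jaw": 0.4}])

```text
clock: 19.37
eef_pos: [0.6832, 0.078, 0.1455]
orientation: [[-0.004, 0.998, -0.06], [0.01, -0.06, -0.998], [-1.0, -0.005, -0.009]]
ft_force: [0.2, -0.9, -0.5]
gripper_width: 0.0513
```

```bash
python3 - <<'E'
from rig import r
import cv2
cv2.imwrite("pics/w12.png",r.read_camera("wrist")["pixels"])
E
python3 go.py 684,79.5,30,-93.5
```

```text
t 19.42 p [683.5  77.5 146. ] phi -93.5 tilt 0.61 w 50.9 F [-0.4 -0.8  0.8] q7 -1.91
684,79.5,30,-93.5 -> [11.61  0.09 -0.09] spin -0.0
```

View pics/w12.png

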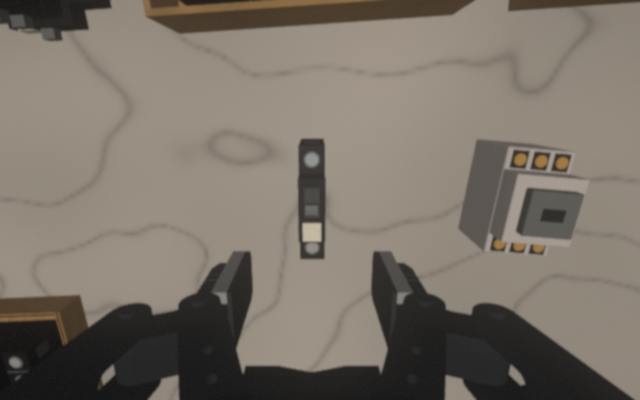

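carry_out(moves=[{"x": 4, "y": 0.1, "z": -0.1, "spin": 0, "jaw": 0.4}, {"x": 8, "y": 0.1, "z": -0.1, "spin": 0, "jaw": 0.4}, {"x": 10.5, "y": 0.1, "z": -0.1, "spin": 0, "jaw": 0.4}, {"x": 11.6, "y": 0.1, "z": -0.1, "spin": 0, "jaw": 0.4}, {"x": 11.6, "y": 0.1, "z": -0.1, "spin": 0, "jaw": 0.4}, {"x": 11.6, "y": 0.1, "z": -0.1, "spin": 0, "jaw": 1}, {"x": 11.6, "y": 0.1, "z": -0.1, "spin": 0, "jaw": 1}, {"x": 11.6, "y": 0.1, "z": -0.1, "spin": 0, "jaw": 1}])

```text
clock: 20.08
eef_pos: [0.686, 0.0796, 0.0328]
orientation: [[0.001, 0.998, -0.062], [0.011, -0.062, -0.998], [-1.0, 0.0, -0.011]]
ft_force: [2.2, -0.2, 1.2]
gripper_width: 0.0172
```

carry_out(moves=[{"x": 0, "y": 0, "z": 0, "spin": 0, "jaw": 1}, {"x": 0, "y": 0, "z": 0, "spin": 0, "jaw": 1}, {"x": 0, "y": 0, "z": 0, "spin": 0, "jaw": 1}, {"x": 0, "y": 0, "z": 0, "spin": 0, "jaw": 1}])

```text
clock: 20.42
eef_pos: [0.686, 0.0796, 0.0332]
orientation: [[0.001, 0.998, -0.062], [0.01, -0.062, -0.998], [-1.0, 0.001, -0.011]]
ft_force: [0.1, -0.2, -0.8]
gripper_width: 0.0172
```

```bash
python3 go.py 684,79.5,150,-93.5
```

```text
t 20.42 p [686.   79.6  33.2] phi -93.5 tilt 0.61 w 17.2 F [ 0.1 -0.2 -0.8] q7 -1.94
684,79.5,150,-93.5 -> [-11.68  -0.2   -0.1 ] spin -0.0
```

carry_out(moves=[{"x": -2, "y": 0, "z": 0, "spin": 0, "jaw": 1}, {"x": -5, "y": 0, "z": 0, "spin": 0, "jaw": 1}, {"x": -9, "y": 0, "z": 0, "spin": 0, "jaw": 1}, {"x": -13, "y": 0, "z": 0, "spin": 0, "jaw": 1}, {"x": -13, "y": 0, "z": 0, "spin": 0, "jaw": 1}, {"x": -13, "y": 0, "z": 0, "spin": 0, "jaw": 1}, {"x": -13, "y": 0, "z": 0, "spin": 0, "jaw": 1}])

```text
clock: 21.0
eef_pos: [0.6853, 0.0781, 0.1628]
orientation: [[0.001, 0.998, -0.062], [0.01, -0.062, -0.998], [-1.0, -0.0, -0.01]]
ft_force: [-0.4, -0.6, -2.1]
gripper_width: 0.0175
```

```bash
python3 go.py 573.6,-353.2,160,-6
```

```text
t 21.0 p [685.3  78.1 162.8] phi -93.5 tilt 0.59 w 17.5 F [-0.4 -0.6 -2.1] q7 -1.91
573.6,-353.2,160,-6 -> [-0.16 -8.49 43.74] spin -87.5
```

carry_out(moves=[{"x": 0, "y": -8.5, "z": 43.7, "spin": -87.5, "jaw": 1}, {"x": 0, "y": -8.5, "z": 43.7, "spin": -87.5, "jaw": 1}, {"x": 0, "y": -8.5, "z": 43.7, "spin": -87.5, "jaw": 1}, {"x": 0, "y": -8.5, "z": 43.7, "spin": -87.5, "jaw": 1}, {"x": 0, "y": -8.5, "z": 43.7, "spin": -87.5, "jaw": 1}, {"x": 0, "y": -8.5, "z": 43.7, "spin": -87.5, "jaw": 1}, {"x": 0, "y": -8.5, "z": 43.7, "spin": -87.5, "jaw": 1}, {"x": 0, "y": -8.5, "z": 43.7, "spin": -87.5, "jaw": 1}])

```text
clock: 21.67
eef_pos: [0.5996, -0.2457, 0.1572]
orientation: [[-0.003, 0.586, 0.81], [0.012, 0.81, -0.586], [-1.0, 0.008, -0.01]]
ft_force: [-0.4, -0.3, -0.7]
gripper_width: 0.0172
```

```bash
python3 go.py 573.6,-353.2,160,-6
```

```text
t 21.67 p [ 599.6 -245.7  157.2] phi -35.9 tilt 0.72 w 17.2 F [-0.4 -0.3 -0.7] q7 -0.5
573.6,-353.2,160,-6 -> [ -0.41 -10.24   4.19] spin -29.9
```

carry_out(moves=[{"x": 0, "y": -10.2, "z": 4.2, "spin": -29.9, "jaw": 1}, {"x": 0, "y": -10.2, "z": 4.2, "spin": -29.9, "jaw": 1}, {"x": 0, "y": -10.2, "z": 4.2, "spin": -29.9, "jaw": 1}, {"x": 0, "y": -10.2, "z": 4.2, "spin": -29.9, "jaw": 1}, {"x": 0, "y": -10.2, "z": 4.2, "spin": -29.9, "jaw": 1}, {"x": 0, "y": -10.2, "z": 4.2, "spin": -29.9, "jaw": 1}, {"x": 0, "y": -10.2, "z": 4.2, "spin": -29.9, "jaw": 1}])

```text
clock: 22.25
eef_pos: [0.5739, -0.3508, 0.1547]
orientation: [[-0.004, 0.105, 0.994], [0.014, 0.994, -0.105], [-1.0, 0.014, -0.006]]
ft_force: [0.2, 0.3, -0.6]
gripper_width: 0.0174
```

```bash
python3 - <<'E'
from rig import r
import cv2
cv2.imwrite("pics/w13.png",r.read_camera("wrist")["pixels"])
E
python3 go.py 573.6,-353.2,45,-6
```

```text
t 22.3 p [ 574.3 -350.8  155.2] phi -6.0 tilt 0.82 w 17.6 F [-1.   0.  -0.8] q7 0.12
573.6,-353.2,45,-6 -> [11.02 -0.39  0.02] spin 0.0
```

View pics/w13.png

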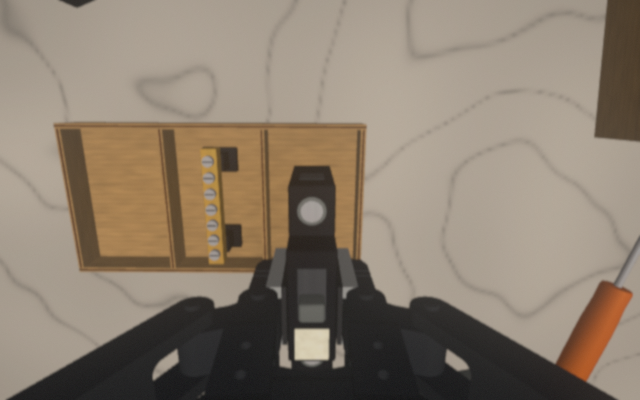

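Breaker held straight over the far cell (columns 267–360, mid 313).

carry_out(moves=[{"x": 4, "y": -0.2, "z": 0, "spin": 0, "jaw": 1}, {"x": 8, "y": -0.4, "z": 0, "spin": 0, "jaw": 1}, {"x": 10, "y": -0.4, "z": 0, "spin": 0, "jaw": 1}, {"x": 11, "y": -0.4, "z": 0, "spin": 0, "jaw": 1}, {"x": 11, "y": -0.4, "z": 0, "spin": 0, "jaw": 1}, {"x": 11, "y": -0.4, "z": 0, "spin": 0, "jaw": 1}])

```text
clock: 22.8
eef_pos: [0.5746, -0.3523, 0.0459]
orientation: [[-0.003, 0.103, 0.995], [0.014, 0.995, -0.103], [-1.0, 0.013, -0.004]]
ft_force: [1.0, -0.5, -0.8]
gripper_width: 0.0173
```

```bash
python3 go.py 573.6,-353.2,37,-6
```

```text
t 22.8 p [ 574.6 -352.3   45.9] phi -5.9 tilt 0.8 w 17.3 F [ 1.  -0.5 -0.8] q7 0.08
573.6,-353.2,37,-6 -> [ 0.89 -0.12 -0.09] spin 0.1
```

carry_out(moves=[{"x": 0.3, "y": -0.1, "z": -0.1, "spin": 0, "jaw": 1}, {"x": 0.5, "y": -0.1, "z": -0.1, "spin": 0, "jaw": 1}, {"x": 0.7, "y": -0.1, "z": -0.1, "spin": 0, "jaw": 1}, {"x": 0.9, "y": -0.1, "z": -0.1, "spin": 0, "jaw": 1}, {"x": 0.9, "y": -0.1, "z": -0.1, "spin": 0, "jaw": 1}, {"x": 0.9, "y": -0.1, "z": -0.1, "spin": 0, "jaw": 1}])

```text
clock: 23.3
eef_pos: [0.5736, -0.3533, 0.0373]
orientation: [[-0.002, 0.103, 0.995], [0.013, 0.995, -0.103], [-1.0, 0.013, -0.004]]
ft_force: [0.3, -0.3, -0.2]
gripper_width: 0.0172
```

```bash
python3 go.py 573.6,-353.2,37,-6
```

```text
t 23.3 p [ 573.6 -353.3   37.3] phi -5.9 tilt 0.77 w 17.2 F [ 0.3 -0.3 -0.2] q7 0.07
573.6,-353.2,37,-6 -> [ 0.03  0.01 -0.  ] spin 0.1
```

carry_out(moves=[{"x": 0.1, "y": 0, "z": 0, "spin": 0, "jaw": 1}, {"x": 0.2, "y": 0, "z": 0, "spin": 0, "jaw": 1}, {"x": 0.2, "y": 0, "z": 0, "spin": 0, "jaw": 1}])

```text
clock: 23.55
eef_pos: [0.5738, -0.3532, 0.037]
orientation: [[-0.002, 0.103, 0.995], [0.013, 0.995, -0.103], [-1.0, 0.012, -0.004]]
ft_force: [-1.9, 2.8, 8.6]
gripper_width: 0.0173
```

```bash
python3 go.py 573.6,-353.2,37,-6
```

```text
t 23.55 p [ 573.8 -353.2   37. ] phi -5.9 tilt 0.74 w 17.3 F [-1.9  2.8  8.6] q7 0.07
573.6,-353.2,37,-6 -> [ 0.   -0.   -0.02] spin 0.1
```

Contact. Release and rise.

carry_out(moves=[{"x": 0, "y": 0, "z": 0, "spin": 0, "jaw": 0.6}, {"x": 0, "y": 0, "z": 0, "spin": 0, "jaw": 0.6}, {"x": 0, "y": 0, "z": 0, "spin": 0, "jaw": 0.6}, {"x": 0, "y": 0, "z": 0, "spin": 0, "jaw": 0.6}, {"x": -2, "y": 0, "z": 0, "spin": 0, "jaw": 0.6}, {"x": -5, "y": 0, "z": 0, "spin": 0, "jaw": 0.6}, {"x": -9, "y": 0, "z": 0, "spin": 0, "jaw": 0.6}, {"x": -12, "y": 0, "z": 0, "spin": 0, "jaw": 0.6}])

```text
clock: 24.22
eef_pos: [0.5746, -0.3547, 0.159]
orientation: [[-0.002, 0.103, 0.995], [0.013, 0.995, -0.103], [-1.0, 0.012, -0.003]]
ft_force: [0.9, -0.8, 0.3]
gripper_width: 0.0344
```

carry_out(moves=[{"x": 0, "y": 0, "z": 0, "spin": 0, "jaw": 0.2}, {"x": 0, "y": 0, "z": 0, "spin": 0, "jaw": 0.2}])

```text
clock: 24.38
eef_pos: [0.5759, -0.3554, 0.1616]
orientation: [[0.002, 0.103, 0.995], [0.01, 0.995, -0.103], [-1.0, 0.01, 0.001]]
ft_force: [-0.7, 0.2, -0.7]
gripper_width: 0.0571
```

```bash
python3 - <<'E'
from rig import r
import cv2
cv2.imwrite("pics/w14.png",r.read_camera("wrist")["pixels"])
E
python3 go.py 449,0.6,150,-68
```

```text
t 24.43 p [ 574.6 -354.9  159.4] phi -5.9 tilt 0.68 w 64.4 F [-0.1  0.4 -0.5] q7 0.13
449,0.6,150,-68 -> [  1.38  34.05 -16.16] spin 62.1
```

View pics/w14.png

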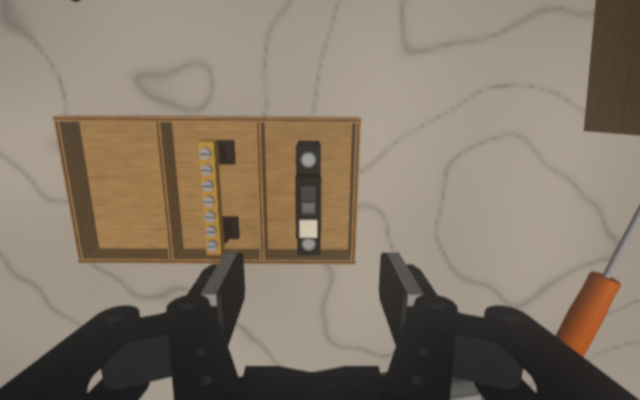

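One-pole breaker stands in the far cell (column 309). Now the two-pole.

carry_out(moves=[{"x": 0.5, "y": 34, "z": -16.2, "spin": 62.1, "jaw": 0.2}, {"x": 0.5, "y": 34, "z": -16.2, "spin": 62.1, "jaw": 0.2}, {"x": 0.5, "y": 34, "z": -16.2, "spin": 62.1, "jaw": 0.2}, {"x": 0.5, "y": 34, "z": -16.2, "spin": 62.1, "jaw": 0.2}, {"x": 0.5, "y": 34, "z": -16.2, "spin": 62.1, "jaw": 0.2}, {"x": 0.5, "y": 34, "z": -16.2, "spin": 62.1, "jaw": 0.2}, {"x": 0.5, "y": 34, "z": -16.2, "spin": 62.1, "jaw": 0.2}, {"x": 0.5, "y": 34, "z": -16.2, "spin": 62.1, "jaw": 0.2}])

```text
clock: 25.1
eef_pos: [0.4613, -0.0408, 0.1573]
orientation: [[-0.004, 0.893, 0.451], [0.013, 0.451, -0.893], [-1.0, 0.002, -0.013]]
ft_force: [-0.3, 1.0, 0.2]
gripper_width: 0.0682
```

```bash
python3 go.py 449,0.6,150,-68
```

```text
t 25.1 p [461.3 -40.8 157.3] phi -63.2 tilt 0.76 w 68.2 F [-0.3  1.   0.2] q7 -1.24
449,0.6,150,-68 -> [ 0.78  0.77 -4.24] spin 4.8
```

carry_out(moves=[{"x": 0.8, "y": 0.8, "z": -4.2, "spin": 4.8, "jaw": 0.2}, {"x": 0.8, "y": 0.8, "z": -4.2, "spin": 4.8, "jaw": 0.2}, {"x": 0.8, "y": 0.8, "z": -4.2, "spin": 4.8, "jaw": 0.2}, {"x": 0.8, "y": 0.8, "z": -4.2, "spin": 4.8, "jaw": 0.2}, {"x": 0.8, "y": 0.8, "z": -4.2, "spin": 4.8, "jaw": 0.2}])

```text
clock: 25.52
eef_pos: [0.4496, -0.0011, 0.1492]
orientation: [[-0.005, 0.928, 0.373], [0.012, 0.373, -0.928], [-1.0, -0.0, -0.013]]
ft_force: [-1.2, 0.2, -0.4]
gripper_width: 0.0682
```

```bash
python3 - <<'E'
from rig import r
import cv2
cv2.imwrite("pics/w15.png",r.read_camera("wrist")["pixels"])
E
python3 go.py 449,0.6,30,-68
```

```text
t 25.57 p [449.8  -1.3 149.3] phi -68.2 tilt 0.77 w 68.5 F [ 0.3 -0.1 -0.3] q7 -1.41
449,0.6,30,-68 -> [11.94 -0.   -0.04] spin -0.2
```

View pics/w15.png

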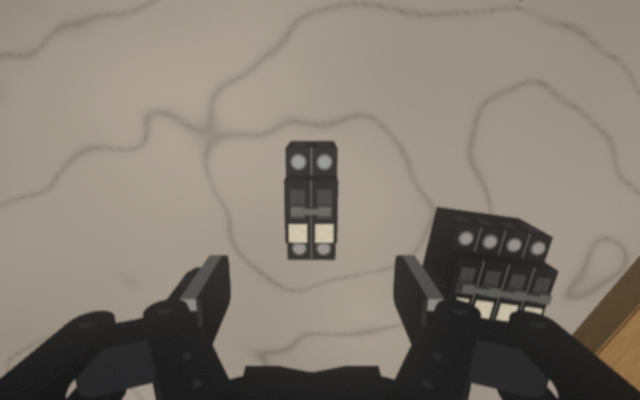

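carry_out(moves=[{"x": 4, "y": 0, "z": 0, "spin": 0, "jaw": 0.3}, {"x": 8, "y": 0, "z": 0, "spin": 0, "jaw": 0.3}, {"x": 10.5, "y": 0, "z": 0, "spin": 0, "jaw": 0.3}, {"x": 11.9, "y": 0, "z": 0, "spin": 0, "jaw": 0.3}, {"x": 11.9, "y": 0, "z": 0, "spin": 0, "jaw": 0.3}, {"x": 11.9, "y": 0, "z": 0, "spin": 0, "jaw": 1}, {"x": 11.9, "y": 0, "z": 0, "spin": 0, "jaw": 1}, {"x": 11.9, "y": 0, "z": 0, "spin": 0, "jaw": 1}])

```text
clock: 26.23
eef_pos: [0.4503, -0.0003, 0.0315]
orientation: [[-0.003, 0.929, 0.371], [0.012, 0.371, -0.928], [-1.0, 0.002, -0.012]]
ft_force: [0.6, 0.1, -1.7]
gripper_width: 0.0352
```

carry_out(moves=[{"x": 0, "y": 0, "z": 0, "spin": 0, "jaw": 1}, {"x": 0, "y": 0, "z": 0, "spin": 0, "jaw": 1}, {"x": 0, "y": 0, "z": 0, "spin": 0, "jaw": 1}, {"x": 0, "y": 0, "z": 0, "spin": 0, "jaw": 1}])

```text
clock: 26.57
eef_pos: [0.4504, -0.0004, 0.0318]
orientation: [[-0.002, 0.929, 0.371], [0.012, 0.371, -0.929], [-1.0, 0.003, -0.012]]
ft_force: [0.2, -0.1, -2.1]
gripper_width: 0.0349
```

```bash
python3 go.py 449,0.6,150,-68
```

```text
t 26.57 p [ 4.504e+02 -4.000e-01  3.180e+01] phi -68.2 tilt 0.7 w 34.9 F [ 0.2 -0.1 -2.1] q7 -1.57
449,0.6,150,-68 -> [-11.81  -0.06  -0.29] spin -0.2
```

carry_out(moves=[{"x": -2, "y": 0, "z": 0, "spin": 0, "jaw": 1}, {"x": -5, "y": 0, "z": 0, "spin": 0, "jaw": 1}, {"x": -9, "y": 0, "z": 0, "spin": 0, "jaw": 1}, {"x": -13, "y": 0, "z": 0, "spin": 0, "jaw": 1}, {"x": -13, "y": 0, "z": 0, "spin": 0, "jaw": 1}, {"x": -13, "y": 0, "z": 0, "spin": 0, "jaw": 1}, {"x": -13, "y": 0, "z": 0, "spin": 0, "jaw": 1}])

```text
clock: 27.15
eef_pos: [0.4499, -0.0023, 0.1613]
orientation: [[-0.003, 0.929, 0.371], [0.012, 0.371, -0.929], [-1.0, 0.002, -0.012]]
ft_force: [-0.7, 0.6, -2.8]
gripper_width: 0.035
```

```bash
python3 go.py 422.6,-336.8,160,-6
```

```text
t 27.15 p [449.9  -2.3 161.3] phi -68.2 tilt 0.68 w 35.0 F [-0.7  0.6 -2.8] q7 -1.41
422.6,-336.8,160,-6 -> [ -0.25 -14.94  30.05] spin -62.2
```

carry_out(moves=[{"x": 0, "y": -14.9, "z": 30, "spin": -62.2, "jaw": 1}, {"x": 0, "y": -14.9, "z": 30, "spin": -62.2, "jaw": 1}, {"x": 0, "y": -14.9, "z": 30, "spin": -62.2, "jaw": 1}, {"x": 0, "y": -14.9, "z": 30, "spin": -62.2, "jaw": 1}, {"x": 0, "y": -14.9, "z": 30, "spin": -62.2, "jaw": 1}, {"x": 0, "y": -14.9, "z": 30, "spin": -62.2, "jaw": 1}, {"x": 0, "y": -14.9, "z": 30, "spin": -62.2, "jaw": 1}, {"x": 0, "y": -14.9, "z": 30, "spin": -62.2, "jaw": 1}])

```text
clock: 27.82
eef_pos: [0.4241, -0.3043, 0.1556]
orientation: [[-0.006, 0.271, 0.963], [0.015, 0.962, -0.271], [-1.0, 0.013, -0.01]]
ft_force: [1.2, -0.4, -2.4]
gripper_width: 0.0354
```

```bash
python3 go.py 422.6,-336.8,160,-6
```

```text
t 27.82 p [ 424.1 -304.3  155.6] phi -15.7 tilt 0.91 w 35.4 F [ 1.2 -0.4 -2.4] q7 0.07
422.6,-336.8,160,-6 -> [-0.49 -3.16  0.73] spin -9.7
```

carry_out(moves=[{"x": 0, "y": -3.2, "z": 0.7, "spin": -9.7, "jaw": 1}, {"x": 0, "y": -3.2, "z": 0.7, "spin": -9.7, "jaw": 1}, {"x": 0, "y": -3.2, "z": 0.7, "spin": -9.7, "jaw": 1}, {"x": 0, "y": -3.2, "z": 0.7, "spin": -9.7, "jaw": 1}, {"x": 0, "y": -3.2, "z": 0.7, "spin": -9.7, "jaw": 1}])

```text
clock: 28.23
eef_pos: [0.4219, -0.3351, 0.1538]
orientation: [[-0.008, 0.104, 0.995], [0.017, 0.994, -0.104], [-1.0, 0.016, -0.01]]
ft_force: [0.2, 0.5, -2.6]
gripper_width: 0.0353
```

```bash
python3 - <<'E'
from rig import r
import cv2
cv2.imwrite("pics/w16.png",r.read_camera("wrist")["pixels"])
E
python3 go.py 422.6,-336.8,45,-6
```

```text
t 28.28 p [ 422.2 -335.2  154.2] phi -5.9 tilt 1.02 w 35.0 F [-1.   0.7 -1.6] q7 0.27
422.6,-336.8,45,-6 -> [10.92 -0.33  0.15] spin 0.1
```

View pics/w16.png

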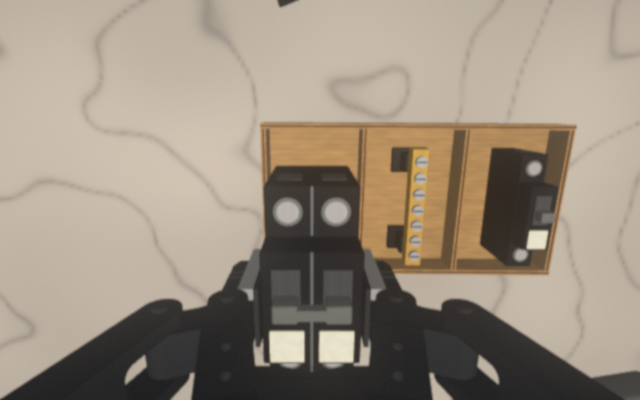

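Breaker over the near cell (columns 266–361), straight.

carry_out(moves=[{"x": 4, "y": -0.1, "z": 0.1, "spin": 0, "jaw": 1}, {"x": 8, "y": -0.3, "z": 0.1, "spin": 0, "jaw": 1}, {"x": 10, "y": -0.3, "z": 0.1, "spin": 0, "jaw": 1}, {"x": 10.9, "y": -0.3, "z": 0.1, "spin": 0, "jaw": 1}, {"x": 10.9, "y": -0.3, "z": 0.1, "spin": 0, "jaw": 1}, {"x": 10.9, "y": -0.3, "z": 0.1, "spin": 0, "jaw": 1}])

```text
clock: 28.78
eef_pos: [0.4231, -0.3359, 0.0459]
orientation: [[-0.006, 0.102, 0.995], [0.016, 0.995, -0.102], [-1.0, 0.015, -0.008]]
ft_force: [0.6, -0.2, -1.8]
gripper_width: 0.0351
```

```bash
python3 go.py 422.6,-336.8,36,-6
```

```text
t 28.78 p [ 423.1 -335.9   45.9] phi -5.9 tilt 0.99 w 35.1 F [ 0.6 -0.2 -1.8] q7 0.17
422.6,-336.8,36,-6 -> [ 0.99 -0.11 -0.04] spin 0.1
```

carry_out(moves=[{"x": 0.3, "y": -0.1, "z": 0, "spin": 0, "jaw": 1}, {"x": 0.5, "y": -0.1, "z": 0, "spin": 0, "jaw": 1}, {"x": 0.7, "y": -0.1, "z": 0, "spin": 0, "jaw": 1}, {"x": 0.9, "y": -0.1, "z": 0, "spin": 0, "jaw": 1}, {"x": 1.1, "y": -0.1, "z": 0, "spin": 0, "jaw": 1}, {"x": 1.1, "y": -0.1, "z": 0, "spin": 0, "jaw": 1}])

```text
clock: 29.28
eef_pos: [0.4232, -0.337, 0.0357]
orientation: [[-0.006, 0.102, 0.995], [0.015, 0.995, -0.102], [-1.0, 0.014, -0.008]]
ft_force: [-1.8, 1.2, 3.0]
gripper_width: 0.0351
```

```bash
python3 go.py 422.6,-336.8,36,-6
```

```text
t 29.28 p [ 423.2 -337.    35.7] phi -5.9 tilt 0.94 w 35.1 F [-1.8  1.2  3. ] q7 0.17
422.6,-336.8,36,-6 -> [-0.03  0.02 -0.06] spin 0.1
```

Contact. Release and rise.

carry_out(moves=[{"x": 0, "y": 0, "z": 0, "spin": 0, "jaw": 0.4}, {"x": 0, "y": 0, "z": 0, "spin": 0, "jaw": 0.4}, {"x": 0, "y": 0, "z": 0, "spin": 0, "jaw": 0.4}, {"x": 0, "y": 0, "z": 0, "spin": 0, "jaw": 0.4}, {"x": -2, "y": 0, "z": 0, "spin": 0, "jaw": 0.4}, {"x": -5, "y": 0, "z": 0, "spin": 0, "jaw": 0.4}, {"x": -9, "y": 0, "z": 0, "spin": 0, "jaw": 0.4}, {"x": -13, "y": 0, "z": 0, "spin": 0, "jaw": 0.4}])

```text
clock: 29.95
eef_pos: [0.4234, -0.3383, 0.1664]
orientation: [[-0.008, 0.102, 0.995], [0.017, 0.995, -0.102], [-1.0, 0.016, -0.009]]
ft_force: [1.0, -1.0, 0.4]
gripper_width: 0.0514
```

carry_out(moves=[{"x": 0, "y": -10, "z": -10, "spin": 0, "jaw": 0.4}, {"x": 0, "y": -14, "z": -10, "spin": 0, "jaw": 0.4}, {"x": 0, "y": -14, "z": -10, "spin": 0, "jaw": 0.4}, {"x": 0, "y": -18, "z": -10, "spin": 0, "jaw": 0.4}, {"x": 0, "y": -18, "z": -10, "spin": 0, "jaw": 0.4}, {"x": 0, "y": -18, "z": -10, "spin": 0, "jaw": 0.4}, {"x": 0, "y": -18, "z": -10, "spin": 0, "jaw": 0.4}, {"x": 0, "y": -18, "z": -10, "spin": 0, "jaw": 0.4}])

```text
clock: 30.62
eef_pos: [0.3059, -0.5064, 0.164]
orientation: [[-0.007, 0.102, 0.995], [0.018, 0.995, -0.102], [-1.0, 0.018, -0.009]]
ft_force: [0.8, 1.1, 0.4]
gripper_width: 0.0512
```

```bash
python3 go.py
python3 - <<'E'
from rig import r
from h import *
for n in("top","scene"):
    c=r.read_camera(n); cv2.imwrite(f"pics/{n}1.png",c["pixels"]); np.savez(f"pics/{n}1.npz",**c)
c=dict(np.load("pics/top1.npz")); P=world(c); ok=c["depth"]>0
def rect(p):
    (cx,cy),(w,h),a=cv2.minAreaRect((p[:,:2]*1000).astype(np.float32))
    if w<h: w,h,a=h,w,a-90
    return [round(float(x),1) for x in (cx,cy,w,h,(a+90)%180-90)]
T={"b3":((549.7,355.7),(502.7,356.2),-.3,.045),"ct":((449,356.5),(502.7,356.2),-.3,.036),"b2":((422.6,-336.8),(498.2,-345.2),-6.2,.042),"bar":((498,-345),(498.2,-345.2),-6.2,.034),"b1":((573.6,-353.2),(498.2,-345.2),-6.2,.042),
"b4":((444.2,-146.5),(0,0),0,.012),"con":((677,-70),(0,0),0,.012)}
for k,((x,y),o,a,lo) in T.items():
    m=ok&(np.hypot(P[...,0]-x/1e3,P[...,1]-y/1e3)<.06)&(P[...,2]>lo)
    if m.sum()==0: print(k,"none");continue
    p=P[m]; q=rect(p); a=np.radians(a); d=np.array(q[:2])-o
    print(k,q,"carton xy",[(d@[np.cos(a),np.sin(a)]).round(1),(d@[-np.sin(a),np.cos(a)]).round(1)],"z98",np.percentile(p[:,2],98).round(4),len(p))
b=c["pixels"][110:280,140:500]; cv2.imwrite("pics/topz1.png",cv2.resize(b,(792,374),interpolation=cv2.INTER_CUBIC))
E
```

```text
t 30.62 p [ 305.9 -506.4  164. ] phi -5.8 tilt 1.14 w 51.2 F [0.8 1.1 0.4] q7 0.64
b3 [550.6, 354.4, 84.8, 53.0, 89.2] carton xy [np.float64(47.9), np.float64(-1.5)] z98 0.0751 804
ct [453.3, 358.4, 58.7, 51.4, 25.5] carton xy [np.float64(-49.4), np.float64(1.9)] z98 0.0481 315
b2 [423.8, -338.0, 85.1, 35.9, 84.0] carton xy [np.float64(-74.7), np.float64(-0.9)] z98 0.0746 543
bar [471.3, -347.8, 96.5, 66.7, 84.2] carton xy [np.float64(-26.5), np.float64(-5.5)] z98 0.0659 206
b1 [574.1, -354.0, 85.4, 18.2, 84.4] carton xy [np.float64(76.4), np.float64(-0.6)] z98 0.0757 282
b4 [444.0, -146.4, 84.8, 72.2, 14.0] carton xy [np.float64(444.0), np.float64(-146.4)] z98 0.0711 1118
con [677.0, -69.9, 76.8, 46.3, -8.4] carton xy [np.float64(677.0), np.float64(-69.9)] z98 0.0793 651
```

View pics/topz1.png

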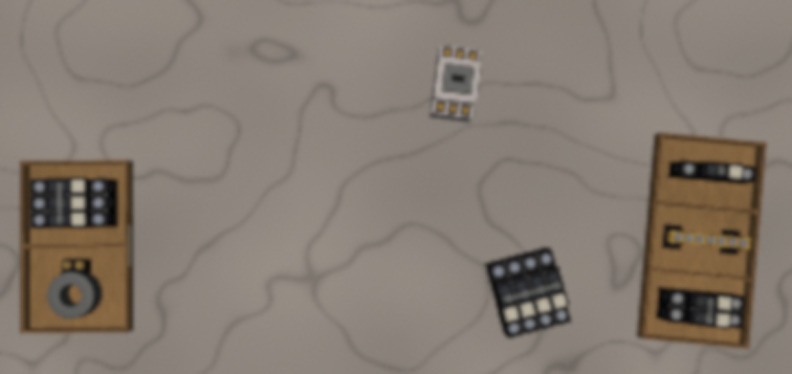

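View pics/scene1.png

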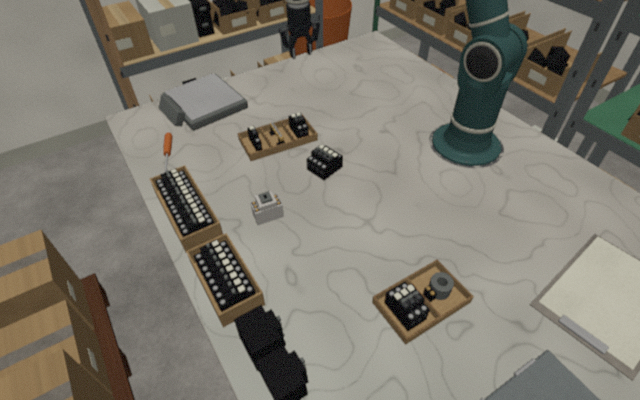

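carry_out(moves=[{"x": 0, "y": 0, "z": 0, "spin": 0, "jaw": 0.4}, {"x": 0, "y": 0, "z": 0, "spin": 0, "jaw": 0.4}, {"x": 0, "y": 0, "z": 0, "spin": 0, "jaw": 0.4}])

```text
clock: 30.97
eef_pos: [0.3078, -0.5046, 0.1646]
orientation: [[-0.007, 0.097, 0.995], [0.018, 0.995, -0.097], [-1.0, 0.017, -0.009]]
ft_force: [0.1, 0.0, -0.9]
gripper_width: 0.0514
```

Run:
```python
from h import *
c=dict(np.load("pics/top1.npz")); P=world(c); a=np.radians(-6.2)
d=P[...,:2]*1000-[498.2,-345.2]; X=d@[np.cos(a),np.sin(a)]; Y=d@[-np.sin(a),np.cos(a)]
m=(c["depth"]>0)&(abs(X)<30)&(abs(Y)<54)&(P[...,2]>.033)
print("bar x",np.percentile(X[m],[2,50,98]).round(1),"y",np.percentile(Y[m],[1,99]).round(1),"z",np.percentile(P[m][:,2],[5,50,98]).round(4),m.sum())
from rig import r
s=r.read_state();print(s["ft_force"].round(1),abs(s["joint_velocities"]).max())
r.hand_in()
```

```text
bar x [-4.8  0.9  6.7] y [-45.7  42.5] z [0.0364 0.041  0.0477] 183
[ 0.1  0.  -0.9] 0.007792806796577658
the job is handed in; nothing more can be done
```

Both orders are made up and I handed the job in at about 31 s, well under the 134 s limit. The rig gives no verdict, so this rests on my own last camera checks.

| Item | Carton and cell | Offset from cell centre (along the row / across) |
|---|---|---|
| Three-pole breaker | two-cell, far | about 1 mm / 1.5 mm |
| Ring current transformer | two-cell, near | about 2.5 mm / 2 mm |
| One-pole breaker | three-cell, far | under 1 mm / under 1 mm |
| Neutral bar | three-cell, middle | about 1 mm / 1.5 mm |
| Two-pole breaker | three-cell, near | about 1.5 mm / 1 mm |

- **Set down:** each item was lowered until the wrist force showed floor contact, then released. In the last pictures all five stand upright. Their measured tops are near what items on the 4 mm floor should show (about 75 mm for the breakers), with the ring's and the bar's reading about 4 mm high, as they did at the start.
- **Left in place:** the four-pole breaker and the contactor measure within 0.3 mm of where they started. The arm was clear and still at hand-in.
- **Checks that disagreed:**
  - The first bar measurement was off because its mask took in part of the neighbouring breaker. A narrower mask gave the figure in the table.
  - The transformer's mask also caught points beyond the ring, so its offset is rougher than the others.
  - Closing on the transformer gave a brief 48 N at the wrist. It was gone by the next reading, and the limit there is 120 N. I did not find the cause.

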